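Stow the tube offcuts and spring the locker gate shut

TASK

Lift the latch of the bench locker by its upright stub, swing the gate well open and lay every square tube offcut from the bench in the tray on the inside of the gate, then swing the gate gently shut until the latch bar drops behind its catch. Then take the T-handled spring puller from its stand, put its pin in the eye of the closing spring on the roof, stretch the spring with it until the hook can be slipped onto the post on top of the gate, and hang the puller back in its stand. Leave the other things on the bench alone.

Things in the scene. Friction and masses are not known exactly. Their poses are not given: they have to be found in the camera images.
- gate_hinge (a point): Point 20 mm above the bench, at the locker's underside (it stands on 20 mm feet), on the gate's vertical hinge axis, fixed to the locker: a grey steel hood 330 wide, 195 deep, 125 high, its roof starting 50 mm behind the gate. Locker frame: -x to its front, z up; the shut gate reaches from the hinge 270 mm along -y. Gate 9 thick, z 32 to 115.
- gate (a joint): Gate angle, rad: 0 shut, 1.75 fully open. Opening, the free end comes forward to the locker's -x, i.e. the gate turns clockwise seen from above. It stays where it is left (about 1 N at the free end moves it).
- catch (a point): Top of the latch catch's tooth (z = 105) right of the gate's free end, fixed to the locker. A ramp in front of it (60 mm long, rising to the tooth) lifts the latch bar by itself as the gate is pushed shut with 2 to 3 N; the bar then drops behind the tooth.
- latch (a joint): Latch bar angle, rad: 0 level (down, by its own weight), up to 0.42 lifted. A 12 mm round bar in front of the gate, hinged on it 150 mm from the gate's hinge at z = 98, reaching past the free end into the catch. With the gate shut it must be lifted by more than 0.11 rad (the stub by 9 mm) to clear the catch's tooth.
- latch_knob (a point): Centre of the grip of the latch's upright round stub, polished, 14 mm in diameter, free from z = 120 to its top at 175; this point is at z = 155, 225 mm from the gate's hinge, 16 mm in front of the gate's mid plane, and 75 mm beyond the bar's pivot: raising it lifts the bar, pulling it swings the gate. Frame: the gate's, tilted by the latch angle.
- tray (a point): Centre of the inner floor of the tray on the inside of the gate; it moves with the gate and lies under the roof when shut. Inner size 150 (x, away from the gate, which lies at x = -76) by 190 (y, along the gate), floor 38 above the bench, walls 20 high. z up.
- anchor_post (a point): Point on the axis of the upright post on the gate's top edge, 100 mm from the hinge: 10 mm in diameter, z 118 to 170. This point is at the height of the spring, z = 155.
- spring_pivot (a point): Fixed pin on the locker's roof on which the spring turns in the horizontal plane, at z = 155, 155 mm straight behind the anchor post when the gate is shut. The spring lies level at this height always, and starts swung to the left (the locker's +y) of the post, unhooked.
- spring_seat (a point): Where the post's axis lies in the spring's hook when hooked. 127.5 mm from the pivot at rest, 155 when hooked; can be drawn out 90 mm; pull 1 N + 110 N per metre. Frame: x along the spring, outwards from the pivot; z up; y to the side where the hook is open (the locker's -y when it points to the front).
- spring_hook_mouth (a point): Middle of the hook's mouth, 20 mm behind the seat point: the mouth is open on the +y side from 10 to 40 mm behind the seat point. So draw the spring out until this point is level with the post, swing it to the right (+y) until the post lies on the spring's line, then let it back. Hook: 6 mm wire, half circle of inner radius 7.5, lip at y = 12.
- spring_eye (a point): Centre of the round pull eye at the spring's outer end, 20.5 mm beyond the seat point: inner radius 10 mm, wire 5 mm thick, lying flat at z = 155, the puller's pin goes in from above.
- puller_handle (a point): Centre of the puller's handle, a dark bar 18 (x) by 104 (y) by 26 (z) mm; a pin of 8 mm diameter hangs straight down from its middle. Mass about 0.16 kg. It starts in its stand with its bar along the stand's y.
- puller_tip (a point): Lower end of the puller's pin, 58 mm below the handle's centre.
- stand_seat (a point): Where the handle's centre is when the puller rests in its stand (81 mm above the bench). Stand frame: y along the bar; two forked uprights at y = -40 and +40 (8 thick, forks open upwards, 22 mm wide inside, flared to 35 at the top, 96 mm high); the bar lies in both forks and is lifted straight up.
- tube_a_mid (a point): Centre of a square tube offcut 30 x 90 x 30 mm (long side along its y), lying on the bench; it may be absent.
- tube_b_mid (a point): Centre of a square tube offcut 25 x 120 x 25 mm (long side along its y), lying on the bench; it may be absent.
- tube_c_mid (a point): Centre of a square tube offcut 25 x 120 x 25 mm (long side along its y), lying on the bench; it may be absent.
- oiler: Bystander: green oil can, 172 mm high, left of the locker.
- plastic_box: Bystander: small plastic box, 50 x 75 x 35 mm, on the right near the robot.
Mind the look-alikes: they are no part of the job. Of the things shaped like the part that bears puller_handle, the dark steel one is meant.

How it is judged:
On the way, in this order (a step that is already met when the one before it is completed fails the run):
1. the latch has been lifted out of the catch and the gate swung well open (value of joint gate above 1.2 rad), for 0.2 s.
2. every tube offcut lies in the gate's tray, with the gate still open (value of joint gate above 0.9 rad and x of tube_a_mid in the frame of tray between -0.078 and 0.078 m and y of tube_a_mid in the frame of tray between -0.094 and 0.094 m and z of tube_a_mid in the frame of tray between 0 and 0.035 m and x of tube_b_mid in the frame of tray between -0.078 and 0.078 m and y of tube_b_mid in the frame of tray between -0.094 and 0.094 m and z of tube_b_mid in the frame of tray between 0 and 0.035 m and x of tube_c_mid in the frame of tray between -0.078 and 0.078 m and y of tube_c_mid in the frame of tray between -0.094 and 0.094 m and z of tube_c_mid in the frame of tray between 0 and 0.035 m), for 0.3 s.
3. the gate is shut, the latch bar down behind its catch, the tubes in the tray (value of joint gate below 0.03 rad and value of joint latch below 0.05 rad and x of tube_a_mid in the frame of tray between -0.078 and 0.078 m and y of tube_a_mid in the frame of tray between -0.094 and 0.094 m and z of tube_a_mid in the frame of tray between 0 and 0.035 m and x of tube_b_mid in the frame of tray between -0.078 and 0.078 m and y of tube_b_mid in the frame of tray between -0.094 and 0.094 m and z of tube_b_mid in the frame of tray between 0 and 0.035 m and x of tube_c_mid in the frame of tray between -0.078 and 0.078 m and y of tube_c_mid in the frame of tray between -0.094 and 0.094 m and z of tube_c_mid in the frame of tray between 0 and 0.035 m), for 0.3 s.
4. the spring is stretched with the puller's pin in its eye (distance between spring_seat and spring_pivot above 0.165 m and horizontal distance between puller_tip and spring_eye below 0.016 m and value of joint gate below 0.03 rad and value of joint latch below 0.05 rad), for 0.2 s.
5. the hook sits on the gate's post and the puller is out of the eye (distance between spring_seat and anchor_post below 0.006 m and value of joint gate below 0.03 rad and value of joint latch below 0.05 rad and distance between puller_tip and spring_eye above 0.03 m), for 0.2 s.
At the end, for the whole second after the job is handed in: Gate shut (0.03 rad) and latch bar down (0.05 rad), every tube offcut in the tray (centre inside its walls, at most 35 mm over its floor), the spring hook's seat point within 6 mm of the post point, the puller upright in its stand (within 12 mm of the seat point), all at rest (all of step 3 and distance between spring_seat and anchor_post below 0.006 m and distance between puller_handle and stand_seat below 0.012 m and angle between puller_handle's own z axis and vertical below 0.15 rad and velocity of joint gate between -0.1 and 0.1 rad/s); the robot touches nothing.
It fails at once if a bystander was pushed aside by more than 3 cm (distance of any of oiler, plastic_box from where it was at the start of the episode above 0.03 m).
It fails at once if the gate was slammed shut (faster than 2 rad/s) (velocity of joint gate below -2 rad/s).
Of tube_a, tube_b, tube_c only 2 to 3 are there at a start; the rules pass over those that are not, and their reading is None.
At some moment in a run one of tube_a, tube_b, tube_c may be knocked a few centimetres aside while the robot is not near it.
It also fails if it takes over 205 s, if anything falls off the work surface, if the arm or the gripper's body presses on something with over 40 N, if the wrist force passes 120 N, or if a joint passes its speed limit or range.

ROBOT

A 7-joint arm with a two-finger parallel gripper is mounted at the origin on the work surface; the furniture and walls round the work are solid. World frame = base frame: x ahead of the robot, y to its left, z up, the work surface at z = 0. Lengths are in m, angles in rad, forces in N, time in s.
With the tool pointing down it reaches from about 0.4 to 0.85 m from the base axis. Payload 4.5 kg.
Tool frame: the origin (TCP) lies at the very end of the fingers, on their centre line; the grasp point (between the pads) lies behind it (r.grip_depth is the z of the grasp point in the tool frame, in m); z points along the fingers, y is the direction in which the jaws open and shut (so a half turn about z gives the same grasp; the last joint's range is limited). The gripper opens to 88 mm and grips with 3 to 60 N. Pads are 18 mm wide; open, the fingers measure 123 mm over their backs; the gripper's body (75 mm by 187 mm) begins 45 mm behind the grasp point.
Start: joints at [-1.19, 0.689, -0.195, 1.565, 0.157, 0.902, -0.215], TCP at [0.212, 0.588, 0.239] pointing down, gripper open.
Joint ranges: [-3.01, 3.01], [-0.46, 2.08], [-1.47, 1.51], [0.13, 2.56], [-1, 4.14], [0.04, 2.09], [-2.66, 2.66]. Speed limits (rad/s): [2.57, 2.57, 3.14, 3.14, 3.14, 3.14, 3.14].

INTERFACE

Orientations are given as a unit quaternion [x, y, z, w].
In Python, from plant import sensors, cams, r gives the robot as it stands. The module is installed in compiled form; this text tells all that it offers.
- The arm moves only by the tool drive_tool, never from a script. Its argument "series" is a list that holds one entry, the list of rows, each a list of 5 numbers: the shift along the world's x, y, z in mm, then the turn about the world's z in rad, then the finger opening in mm, from 0 to 88.1. A call has 1 to 10 rows; each row shifts and turns the commanded pose from where the row before left it; what a row does not reach is not made up. A row lasts 1/10 s, in which the tool goes at most 50 mm and 8.59 degrees, less where a joint would pass 70% of its speed; a pose out of reach is approached as far as the arm can. A call with a gripper value outside its range is refused whole. The fingers move at their own pace and stop on an object; "force" is the grip in N (left out, the last holds). Time passes only in rows, so rows that do not move let the fingers close. It gives the time, the measured TCP pose, the force and the opening at its end, in the units of the state.
- sensors.get_state(): the state, without advancing time (a new reading comes with each control period).
- cams.snapshot(name): name is "scene" or "top" or "wrist"; returns the picture (400x640x3 uint8, blue, green, red); there is no depth.
- cams.camera_model(name): a dict with "fx", "fy", "cx", "cy" (pixels), "camera_from_world" (4x4, takes a point from world to camera coordinates). Camera axes: x right, y down, z forward; pixel columns grow to the right and rows downward; lengths in m; the calibration is good to about 2 mm. The wrist camera is an equidistant fisheye: a pixel r from the principal point sees the ray r / f radians off the axis. A picture is of the moment at which its call begins: read the wrist's pose just before it. camera_model takes no time and is no camera call; for the wrist camera it gives the pose at the moment of the call.
- r.finish_job(): hands the job in, once; it reports no verdict.
Trained networks look in the newest picture that a camera, given by its name, has taken for a name from the list of things; names that differ only in an ending like _2 or _b are one class to them, and where a whole thing is asked for, a point or a joint stands for the part that bears it (a point fixed in the world has none). Each returns a list of dicts, best first, with "confidence" (0 to 1); they miss things now and then, are a little off and sometimes report something else, mostly with a low value. They report only what shows in the picture. A call takes as long as a camera call. They do not tell look-alikes from the thing itself.
- cams.trace(camera, name): "mask" (400x640 bool, what is visible of it) and "at" ([column, row] in pixels, amid what is visible of it).
- cams.mark_of(camera, name): "at" ([column, row] in pixels: a listed point, or the origin of a listed thing).
The state is a dict: "clock": time; "q": joint angles; "qd": joint speeds; "joint_torque": joint torques, N m; "tool_pos": TCP position; "eef_rot": TCP orientation; "contact_force": force on the tool from outside, world axes, zero at the start; "moment": the same for the moment, N m; "opening": opening from 0.0 (shut) to 1.0 (fully open).
Only numpy, scipy, OpenCV 4.12 (cv2) and the standard library are available. Lean on these libraries where they do the work, as an engineer would, in place of code of your own. Each camera call takes 0.05 s, during which the arm holds its last target.

## Working session

There is one attempt and no reset: what is moved stays moved. The work goes in short steps, Python scripts to look and compute and a tool call to move; the robot and the scene stay as the last step left them, time stands still between calls to the robot, and variables do not carry over. Pictures are saved under pics/ and viewed, and the job is handed in when it is done.

Besides the shell and the picture viewer there is one more tool, called after "Request:" in YAML: its name, and indented under it one key for each argument. drive_tool: Moves the arm, as the interface text tells. Its arguments: {"type":"object","properties":{"series":{"type":"array","items":{"type":"array","items":{"type":"array","items":{"type":"number"}}}},"force":{"type":"number"}},"required":["series"]}

```bash
ls; mkdir -p pics; cat > h.py <<'E'
import numpy as np, cv2
from plant import sensors, cams, r
def snap(n,f):
    im=cams.snapshot(n); cv2.imwrite('pics/'+f+'.png',im); return im
def ray(cam,uv,m=None):
    m=m or cams.camera_model(cam)
    x=(uv[0]-m['cx'])/m['fx']; y=(uv[1]-m['cy'])/m['fy']
    if cam=='wrist':
        t=np.hypot(x,y); s=np.sin(t)/t if t>1e-9 else 1
        d=np.array([x*s,y*s,np.cos(t)])
    else:
        d=np.array([x,y,1.]); d/=np.linalg.norm(d)
    T=np.linalg.inv(np.array(m['camera_from_world']))
    return T[:3,3],T[:3,:3]@d
def atz(cam,uv,z,m=None):
    o,d=ray(cam,uv,m); return o+d*(z-o[2])/d[2]
def proj(cam,p,m=None):
    m=m or cams.camera_model(cam)
    c=(np.array(m['camera_from_world'])@np.append(p,1))[:3]
    if cam=='wrist':
        t=np.arctan2(np.hypot(c[0],c[1]),c[2]); h=np.hypot(c[0],c[1]); c=np.array([c[0]/h*t,c[1]/h*t])
    else: c=c[:2]/c[2]
    return np.array([c[0]*m['fx']+m['cx'],c[1]*m['fy']+m['cy']])
def tri(rays):
    A=np.zeros((3,3));b=np.zeros(3)
    for o,d in rays:
        P=np.eye(3)-np.outer(d,d);A+=P;b+=P@o
    x=np.linalg.solve(A,b)
    return x,[float(np.linalg.norm((np.eye(3)-np.outer(d,d))@(x-o))) for o,d in rays]
E
python3 - <<'E'
from h import *
np.set_printoptions(precision=4,suppress=True)
s=sensors.get_state();print({k:np.round(v,3) for k,v in s.items()},r.grip_depth)
snap('scene','s0');snap('top','t0')
for c in['scene','top']:
    m=cams.camera_model(c);print(c,np.linalg.inv(np.array(m['camera_from_world']))[:3],m['fx'])
pts={}
for n in['gate_hinge','catch','latch_knob','tray','anchor_post','spring_pivot','spring_seat','spring_eye','puller_handle','puller_tip','stand_seat','tube_a_mid','tube_b_mid','tube_c_mid','oiler','plastic_box']:
    for c in['scene','top']:
        print(n,c,[(np.round(d['at'],1).tolist(),round(d['confidence'],2)) for d in cams.mark_of(c,n)][:5])
print(sensors.get_state()['clock'])
E
```

```text
pics
{'clock': np.float64(0.0), 'q': array([-1.19 ,  0.69 , -0.195,  1.566,  0.157,  0.902, -0.215]), 'qd': array([-0.001, -0.   , -0.001, -0.   , -0.   , -0.   ,  0.   ]), 'joint_torque': array([ -0.001, -52.755,  -1.267, -15.342,  -0.053,   0.006,   0.   ]), 'tool_pos': array([0.212, 0.587, 0.238]), 'eef_rot': array([ 0.172,  0.985, -0.001, -0.   ]), 'contact_force': array([-0.117,  0.598,  0.372]), 'moment': array([-0.014, -0.03 ,  0.009]), 'opening': np.float64(1.005)} -0.0187
scene [[-0.5641 -0.4459  0.6949 -0.4271]
 [-0.8255  0.3201 -0.4648  0.73  ]
 [-0.0152 -0.8359 -0.5487  0.8808]] 423.4411804326037
top [[ 0.016  -0.9851  0.171   0.2969]
 [-0.9997 -0.0185 -0.013   0.0898]
 [ 0.016  -0.1708 -0.9852  1.672 ]] 412.0277942064962
gate_hinge scene [([298.9, 174.0], 0.4), ([301.5, 174.7], 0.3)]
gate_hinge top [([302.3, 180.5], 0.82)]
catch scene [([367.5, 174.8], 0.8)]
catch top [([379.9, 184.3], 0.67)]
latch_knob scene [([346.7, 169.8], 0.68)]
latch_knob top [([361.8, 182.2], 0.68)]
tray scene [([310.4, 194.5], 0.85)]
tray top [([334.8, 163.1], 0.89)]
anchor_post scene [([315.1, 1
[... 525 characters left out ...]
0.77), ([287.8, 279.9], 0.6)]
puller_tip top []
stand_seat scene [([282.6, 260.1], 0.72)]
stand_seat top [([258.3, 236.4], 0.7), ([323.0, 159.5], 0.51)]
tube_a_mid scene [([386.2, 182.9], 0.64), ([287.7, 277.9], 0.44)]
tube_a_mid top [([406.9, 182.8], 0.55), ([321.9, 159.1], 0.48)]
tube_b_mid scene [([432.2, 215.6], 0.8)]
tube_b_mid top [([409.2, 244.9], 0.67)]
tube_c_mid scene [([418.8, 206.2], 0.68), ([290.8, 159.0], 0.38)]
tube_c_mid top [([407.9, 224.2], 0.59), ([316.3, 168.5], 0.41)]
oiler scene [([297.4, 175.2], 0.71), ([252.2, 247.0], 0.65)]
oiler top [([260.1, 182.0], 0.76), ([406.6, 243.6], 0.6)]
plastic_box scene [([406.2, 232.3], 0.72)]
plastic_box top [([376.3, 241.9], 0.53)]
1.7
```

```bash
python3 - <<'E'
import cv2
a=cv2.imread('pics/s0.png');b=cv2.imread('pics/t0.png')
cv2.imwrite('pics/s0c.png',cv2.resize(a[130:350,200:480],(800,628))[:600])
cv2.imwrite('pics/t0c.png',cv2.resize(b[110:290,190:430],(800,600)))
E
```

```text
(no output)
```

View pics/s0c.png

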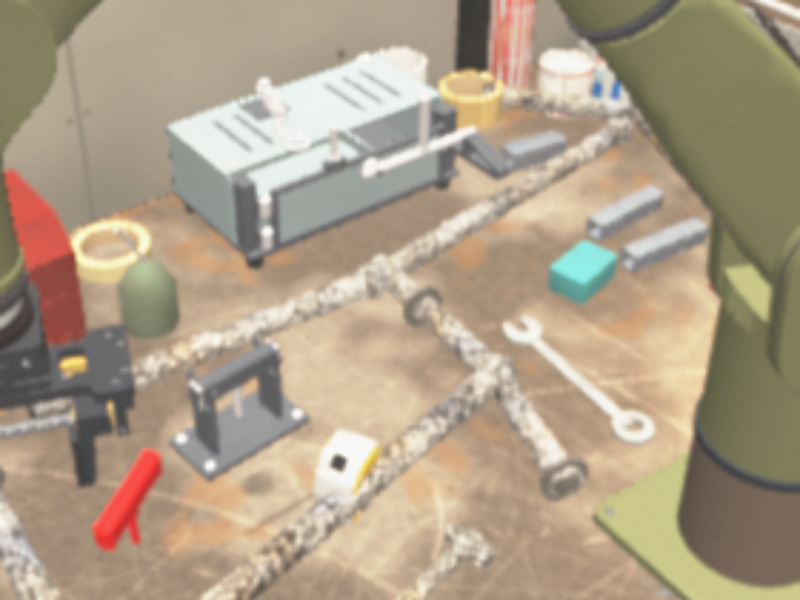

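View pics/t0c.png

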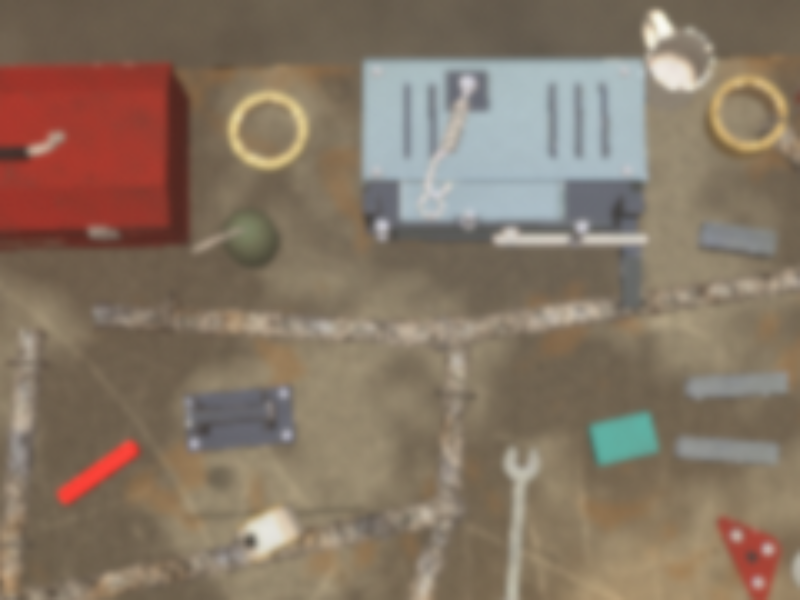

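View pics/s0.png

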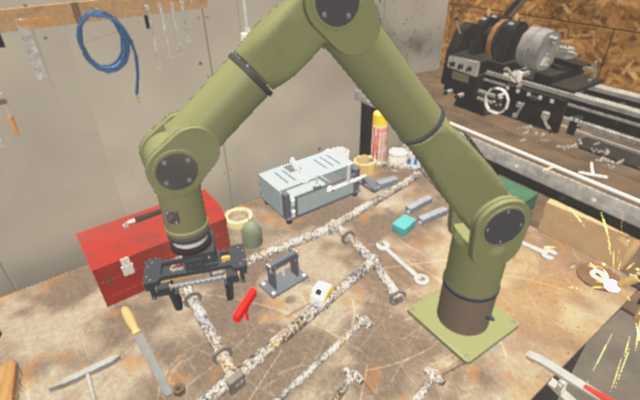

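```bash
python3 - <<'E'
from h import *
np.set_printoptions(precision=4,suppress=True)
P={'gate_hinge':([298.9,174],[302.3,180.5],.02),'catch':([367.5,174.8],[379.9,184.3],.105),'knob':([346.7,169.8],[361.8,182.2],.155),'tray':([310.4,194.5],[334.8,163.1],.038),'post':([315.1,180.7],[330.7,174.9],.155),
'pivot':([288.7,157.7],[327.1,136.4],.155),'eye':([306.4,178.6],[317.6,168.8],.155),'handle':([285,260.7],[256.1,237.4],.081),'red':([244.3,308.6],[215.6,250.6],.02),'seat':([282.6,260.1],[258.3,236.4],.081),
'ta':([386.2,182.9],[406.9,182.8],.015),'tb':([432.2,215.6],[409.2,244.9],.0125),'tc':([418.8,206.2],[407.9,224.2],.0125),'oiler':([252.2,247],[260.1,182],0.0),'box':([406.2,232.3],[376.3,241.9],.0175)}
for k,(s,t,z) in P.items():
    print(k,tri([ray('scene',s),ray('top',t)]),atz('scene',s,z)[:2],atz('top',t,z)[:2])
m=cams.camera_model('wrist');print(m,np.linalg.inv(m['camera_from_world']))
E
```

```text
gate_hinge (array([0.5727, 0.1437, 0.2187]), [0.005114234578604166, 0.005114234578604335]) [ 0.8676 -0.0368] [0.6139 0.1558]
catch (array([ 0.584 , -0.1513,  0.1105]), [0.004970321656503686, 0.004970321656503586]) [ 0.5878 -0.1613] [ 0.5884 -0.1484]
knob (array([ 0.5882, -0.0698,  0.1556]), [0.0039007374990099666, 0.003900737499009922]) [ 0.5916 -0.0675] [ 0.5858 -0.0728]
tray (array([0.6854, 0.0253, 0.0385]), [0.0007183965446695108, 0.000718396544669419]) [0.6866 0.0254] [0.6851 0.0247]
post (array([0.6166, 0.0458, 0.1379]), [0.0025741430966059855, 0.0025741430966060336]) [0.5945 0.0633] [0.6115 0.0442]
pivot (array([0.7584, 0.0631, 0.1715]), [0.0034766979218371933, 0.0034766979218374254]) [0.7888 0.0501] [0.7614 0.06  ]
eye (array([0.6282, 0.0867, 0.1564]), [0.008956207273164858, 0.008956207273165016]) [0.6232 0.0794] [0.634  0.0939]
handle (array([0.3739, 0.3192, 0.092 ]), [0.004514558771135408, 0.004514558771135374]) [0.3818 0.3102] [0.377  0.3246]
red (array([0.3214, 0.4779, 0.0479]), [0.007037096657662335, 0.007037096657662138]) [0.3413 0.4639] [0.3256 0.4909]
seat (array([0.38
[... 462 characters left out ...]
0.2747]
oiler (array([ 0.6046,  0.3229, -0.012 ]), [0.010369736100975609, 0.010369736100975725]) [0.5829 0.321 ] [0.6082 0.3301]
box (array([ 0.3691, -0.1536, -0.0179]), [0.004156756282459444, 0.004156756282459339]) [ 0.3351 -0.1218] [ 0.3704 -0.1456]
{'fx': 309.70691628693146, 'fy': 309.70691628693146, 'cx': 317.64631475346795, 'cy': 197.56584904239432, 'camera_from_world': array([[ 0.3402,  0.9403, -0.0006, -0.6252],
       [ 0.8989, -0.325 ,  0.2938, -0.041 ],
       [ 0.2761, -0.1005, -0.9559,  0.3922],
       [ 0.    ,  0.    ,  0.    ,  1.    ]])} [[ 0.3402  0.8989  0.2761  0.1413]
 [ 0.9403 -0.325  -0.1005  0.614 ]
 [-0.0006  0.2938 -0.9559  0.3866]
 [ 0.      0.      0.      1.    ]]
```

```bash
cat >> h.py <<'E'
from scipy.spatial.transform import Rotation as R
def pose():
    s=sensors.get_state(); M=R.from_quat(s['eef_rot']).as_matrix()
    print('t',round(float(s['clock']),2),'tcp mm',np.round(s['tool_pos']*1000,1),'jawaxis yaw',round(float(np.arctan2(M[1,1],M[0,1])),3),'tilt',np.round(M[:2,2],3),'F',np.round(s['contact_force'],1),'open',round(float(s['opening'])*88.1,1),'q',np.round(s['q'],2))
    return s
E
python3 -c "
from h import *
pose()"
```

```text
t 1.7 tcp mm [212.4 587.8 238.7] jawaxis yaw 1.224 tilt [0. 0.] F [ 0.   0.2 -0.6] open 87.9 q [-1.19  0.69 -0.19  1.57  0.16  0.9  -0.22]
```

Request:
drive_tool:
  series:
    - [[20,-45,10,0,88],[20,-45,10,0,88],[20,-45,10,0,88],[20,-45,10,0,88],[20,-45,10,0,88],[20,-45,10,0,88],[20,-45,10,0,88],[20,-45,10,0,88],[20,-45,10,0,88],[20,-45,10,0,88]]

```text
clock: 2.7
tool_pos: [0.412, 0.1382, 0.339]
eef_rot: [0.172, 0.985, 0.0, 0.0]
contact_force: [1.8, 1.0, -0.5]
opening: 1.0
```

Request:
drive_tool:
  series:
    - [[15,-35,0,-0.14,88],[15,-35,0,-0.14,88],[15,-35,0,-0.14,88],[15,-35,0,-0.14,88],[0,0,0,-0.14,88],[0,0,0,-0.14,88],[0,0,0,-0.14,88],[0,0,0,-0.14,88],[0,0,0,-0.1,88],[0,0,0,0,88]]

```text
clock: 3.7
tool_pos: [0.4714, 0.0002, 0.3383]
eef_rot: [0.706, 0.709, 0.0, 0.0]
contact_force: [0.1, 0.1, 0.6]
opening: 0.995
```

```bash
python3 - <<'E'
from h import *
pose()
im=snap('wrist','w1');cv2.imwrite('pics/w1b.png',cv2.resize(im,(800,500)))
m=cams.camera_model('wrist');print(np.linalg.inv(m['camera_from_world'])[:3].round(3))
for n in['gate_hinge','catch','latch_knob','anchor_post','spring_pivot','spring_seat','spring_eye','tray','tube_a_mid','tube_b_mid','plastic_box']:
    print(n,[(np.round(d['at'],1).tolist(),round(d['confidence'],2)) for d in cams.mark_of('wrist',n)][:4])
E
```

```text
t 3.7 tcp mm [4.714e+02 2.000e-01 3.383e+02] jawaxis yaw 0.004 tilt [ 0. -0.] F [0.1 0.1 0.6] open 87.6 q [-0.2   0.36  0.14  1.88 -0.06  0.91 -0.02]
[[ 1.     0.006  0.002  0.471]
 [ 0.006 -0.956 -0.295  0.077]
 [-0.     0.295 -0.956  0.486]]
gate_hinge [([410.9, 62.9], 0.96)]
catch [([400.0, 272.7], 0.63)]
latch_knob [([424.1, 241.8], 0.68), ([301.4, 305.3], 0.62)]
anchor_post [([442.8, 139.7], 0.8)]
spring_pivot [([542.7, 144.0], 0.69)]
spring_seat [([469.2, 109.3], 0.67)]
spring_eye [([458.4, 99.6], 0.94)]
tray [([461.9, 143.0], 0.78), ([456.0, 98.8], 0.54)]
tube_a_mid [([393.9, 308.2], 0.85)]
tube_b_mid [([257.0, 303.6], 0.58)]
plastic_box [([258.6, 238.3], 0.84)]
```

View pics/w1b.png

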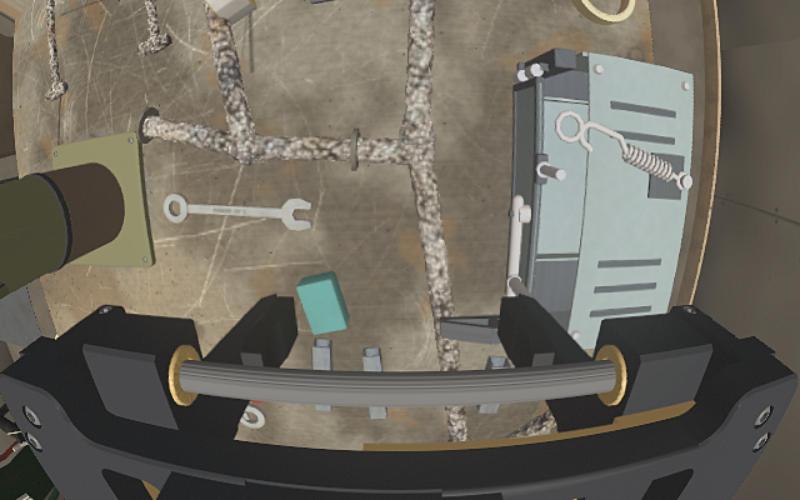

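```bash
python3 - <<'E'
from h import *
for n,uv,z in [('hinge',(410.9,62.9),.02),('hinge_z.15?',(410.9,62.9),.15),('catch',(400,272.7),.105),('knob',(424.1,241.8),.155),('post',(442.8,139.7),.155),('pivot',(542.7,144),.155),('seat',(469.2,109.3),.155),('eye',(458.4,99.6),.155),('tray',(461.9,143),.038),('ta',(393.9,308.2),.015)]:
    print(n,atz('wrist',uv,z)[:2].round(4))
E
python3 -c "
import cv2
a=cv2.imread('pics/w1.png');cv2.imwrite('pics/w1c.png',cv2.resize(a[30:280,390:580],(608,800))[:600])"
```

```text
hinge [0.6125 0.1469]
hinge_z.15? [0.5731 0.1273]
catch [ 0.5925 -0.1553]
knob [ 0.603 -0.082]
post [0.6129 0.0433]
pivot [0.7642 0.0484]
seat [0.6446 0.0807]
eye [0.6299 0.0905]
tray [0.6966 0.0283]
ta [ 0.6196 -0.2911]
```

View pics/w1c.png

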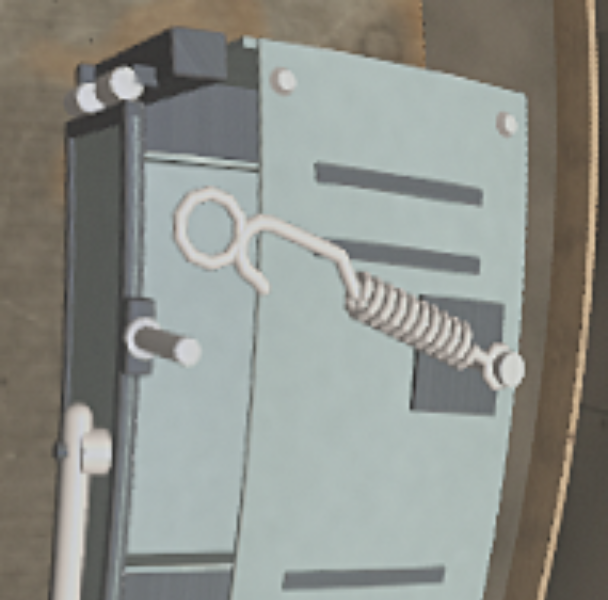

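Request:
drive_tool:
  series:
    - [[25,-30,-8,0,88],[25,-30,-8,0,88],[25,-30,-8,0,88],[25,-30,-8,0,88],[25,-30,-8,0,88],[0,0,0,0,88],[0,0,0,0,88]]

```text
clock: 5.0
tool_pos: [0.5962, -0.1504, 0.2975]
eef_rot: [0.706, 0.708, -0.0, -0.001]
contact_force: [-0.5, -0.1, 0.5]
opening: 1.001
```

```bash
python3 - <<'E'
from h import *
pose()
im=snap('wrist','w2');cv2.imwrite('pics/w2b.png',cv2.resize(im,(800,500)))
Z=dict(gate_hinge=.02,catch=.105,latch_knob=.155,anchor_post=.155,spring_pivot=.155,spring_seat=.155,spring_eye=.155,tray=.038,tube_a_mid=.015,tube_b_mid=.0125)
for n in Z:
    print(n,[(np.round(d['at'],1).tolist(),round(d['confidence'],2),atz('wrist',d['at'],Z[n])[:2].round(4)) for d in cams.mark_of('wrist',n)][:4])
E
```

```text
t 5.0 tcp mm [ 596.2 -150.4  297.5] jawaxis yaw 0.003 tilt [-0.001  0.   ] F [-0.5 -0.1  0.5] open 88.2 q [ 0.09  0.61  0.14  1.53 -0.1   1.    0.27]
gate_hinge []
catch [([309.9, 173.6], 0.61, array([ 0.5876, -0.1487]))]
latch_knob [([326.4, 111.5], 0.55, array([ 0.6042, -0.078 ]))]
anchor_post []
spring_pivot []
spring_seat [([395.0, 32.4], 0.48, array([0.6688, 0.0007]))]
spring_eye []
tray [([393.0, 31.4], 0.9, array([0.6953, 0.0308]))]
tube_a_mid [([332.8, 248.7], 0.58, array([ 0.6208, -0.289 ]))]
tube_b_mid [([175.1, 234.7], 0.89, array([ 0.3615, -0.2721]))]
```

View pics/w2b.png

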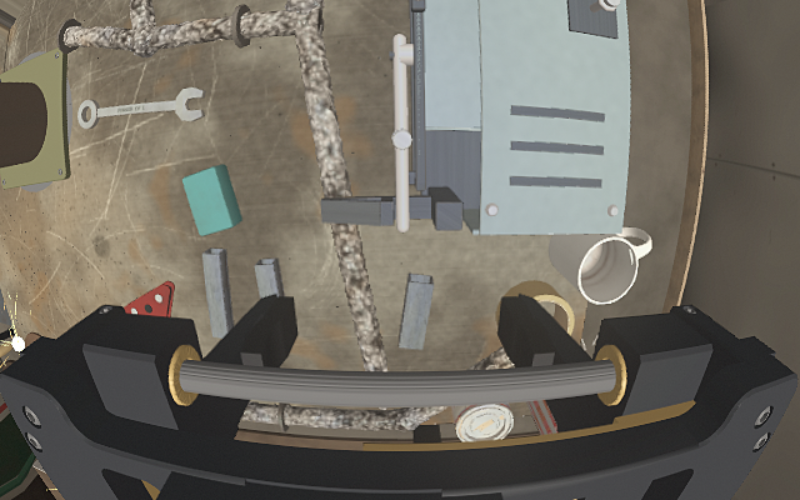

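```bash
python3 - <<'E'
from h import *
print('stub top',atz('wrist',(321.6,112),.175).round(4),'catch',atz('wrist',(321,181),.105))
for n,z in [('tube_a_mid',.03),('tube_b_mid',.025)]:
    for d in cams.trace('wrist',n):
        c,_=cv2.findContours(d['mask'].astype(np.uint8),0,2);c=max(c,key=cv2.contourArea)
        if cv2.contourArea(c)<50: continue
        P=np.array([atz('wrist',p[0],z)[:2] for p in c],np.float32)*1000
        (cx,cy),(w,h),a=cv2.minAreaRect(P);print(n,round(d['confidence'],2),d['at'],cx,cy,w,h,a)
E
python3 -c "
import cv2
a=cv2.imread('pics/w2.png');cv2.imwrite('pics/w2c.png',cv2.resize(a[20:300,150:420],(578,600)))"
```

```text
stub top [ 0.5999 -0.0794  0.175 ] catch [ 0.60055432 -0.15875515  0.105     ]
tube_a_mid 0.83 [333.0, 246.7] 618.79052734375 -284.2471923828125 100.13329315185547 32.6776123046875 83.40865325927734
tube_a_mid 0.39 [174.6, 234.9] 368.8173828125 -266.8257141113281 127.6169204711914 36.22609329223633 86.82382202148438
tube_b_mid 0.92 [175.4, 233.5] 366.5892333984375 -268.40924072265625 128.474609375 37.16182327270508 86.5555191040039
```

View pics/w2c.png

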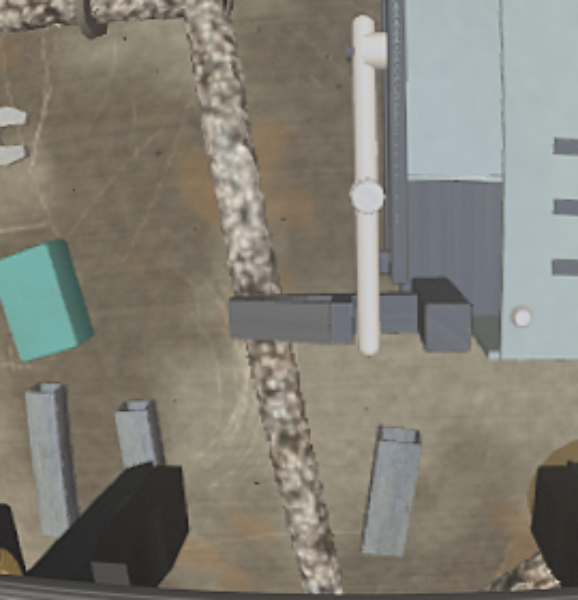

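Request:
drive_tool:
  series:
    - [[4,40,0,0,44],[0,31,0,0,44],[0,0,-40,0,44],[0,0,-40,0,44],[0,0,-30,0,44],[0,0,0,0,44]]

```text
clock: 6.25
tool_pos: [0.5974, -0.0783, 0.1844]
eef_rot: [0.706, 0.709, -0.003, -0.003]
contact_force: [-0.5, -0.0, -0.3]
opening: 0.501
```

```bash
python3 - <<'E'
from h import *
pose()
im=snap('wrist','w3')
print(proj('wrist',(.6,-.079,.175)))
cv2.imwrite('pics/w3b.png',cv2.resize(im[100:400,150:500],(700,600)))
E
```

```text
t 6.25 tcp mm [597.4 -78.3 184.4] jawaxis yaw 0.004 tilt [-0.009  0.001] F [-0.5 -0.  -0.3] open 44.1 q [-0.01  0.73  0.12  1.69 -0.12  0.73  0.17]
[318.43892393 243.48433483]
```

View pics/w3b.png

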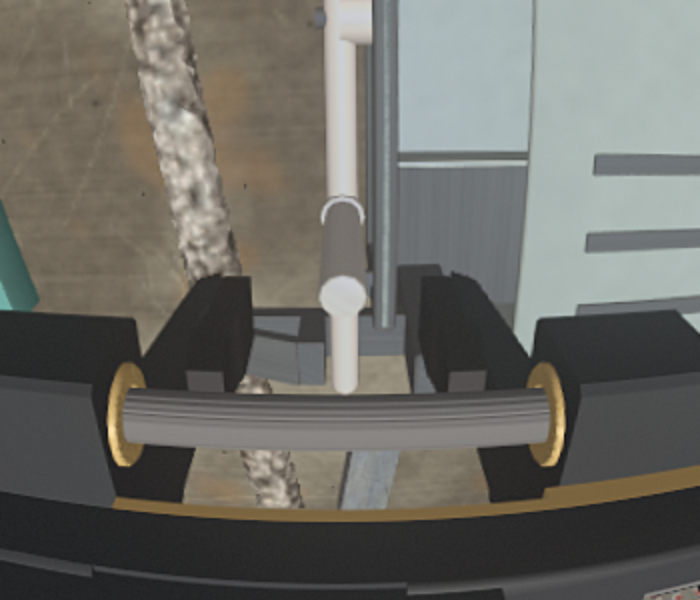

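Request:
drive_tool:
  series:
    - [[4,-3,-22,0,44],[0,0,-22,0,44],[0,0,0,0,44],[0,0,0,0,8],[0,0,0,0,8],[0,0,0,0,8],[0,0,0,0,8],[0,0,0,0,8]]
  force: 30

```text
clock: 7.1
tool_pos: [0.5994, -0.0823, 0.1447]
eef_rot: [0.706, 0.708, -0.003, -0.004]
contact_force: [-10.4, 0.1, 7.5]
opening: 0.147
```

```bash
python3 - <<'E'
from h import *
pose()
E
```

```text
t 7.1 tcp mm [599.4 -82.3 144.7] jawaxis yaw 0.003 tilt [-0.01  0.  ] F [-10.4   0.1   7.5] open 13.0 q [-0.    0.79  0.11  1.71 -0.13  0.66  0.18]
```

```bash
cat > arc.py <<'E'
import numpy as np
H=np.array([608.5,144.]);psi=.033
u=lambda a:np.array([np.cos(a),np.sin(a)])
def knob(th,tilt=0.0):
    L=150+75*np.cos(tilt)-57*np.sin(tilt); return H+L*u(-np.pi/2+psi-th)+16*u(np.pi+psi-th)
if __name__=='__main__':
    ths=[0,.03,.08,.15]+[.15+.1*i for i in range(1,13)]
    p=knob(0,.2)
    for a in ths: q=knob(a,.2);print(round(a,2),q.round(),(q-p).round(1));p=q
E
python3 arc.py
```

```text
0 [600. -69.] [0. 0.]
0.03 [593. -68.] [-6.4  0.4]
0.08 [583. -67.] [-10.6   1. ]
0.15 [568. -65.] [-14.7   2.3]
0.25 [547. -60.] [-20.6   5.1]
0.35 [527. -53.] [-20.    7.1]
0.45 [508. -44.] [-19.2   9.1]
0.55 [490. -33.] [-18.2  11. ]
0.65 [473. -20.] [-17.   12.7]
0.75 [457.  -5.] [-15.7  14.4]
0.85 [443.  10.] [-14.2  15.9]
0.95 [430.  28.] [-12.5  17.2]
1.05 [420.  46.] [-10.7  18.4]
1.15 [411.  65.] [-8.8 19.3]
1.25 [404.  85.] [-6.9 20.1]
1.35 [399. 106.] [-4.8 20.7]
```

Request:
drive_tool:
  series:
    - [[-2,0,0,0,8],[0,3,4,0,8],[0,4,4,0,8],[0,4,4,0,8],[0,2,3,0,8],[0,0,0,0,8],[0,0,0,0,8]]
  force: 40

```text
clock: 7.8
tool_pos: [0.599, -0.0692, 0.1586]
eef_rot: [0.706, 0.709, -0.003, -0.002]
contact_force: [-6.2, -1.4, -3.0]
opening: 0.143
```

```bash
python3 - <<'E'
from h import *
pose()
im=snap('wrist','w4')
cv2.imwrite('pics/w4b.png',cv2.resize(im[100:400,150:500],(700,600)))
E
```

```text
t 7.8 tcp mm [599.  -69.2 158.6] jawaxis yaw 0.004 tilt [-0.007 -0.   ] F [-6.2 -1.4 -3. ] open 12.6 q [-0.03  0.77  0.12  1.71 -0.13  0.68  0.16]
```

View pics/w4b.png

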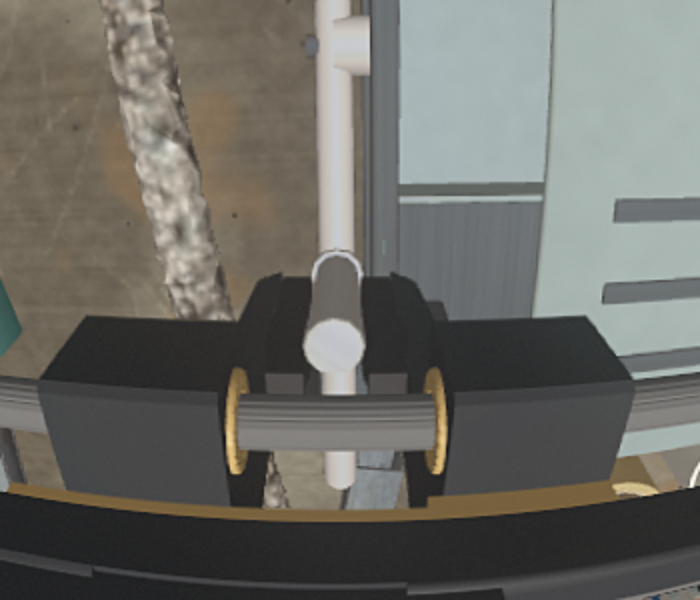

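Request:
drive_tool:
  series:
    - [[-7,0,0,-0.03,8],[-10,1,0,-0.05,8],[-15,2,0,-0.07,8],[-10,2,0,-0.05,8],[-10,3,0,-0.05,8],[-20,7,0,-0.1,8],[-19,9,0,-0.1,8],[-18,11,0,-0.1,8]]

```text
clock: 8.65
tool_pos: [0.4941, -0.0339, 0.1598]
eef_rot: [0.873, 0.488, 0.002, 0.001]
contact_force: [1.8, 1.0, -5.9]
opening: 0.145
```

```bash
python3 - <<'E'
from h import *
pose()
im=snap('top','t4')
cv2.imwrite('pics/t4b.png',cv2.resize(im[110:290,230:430],(660,600)))
E
```

```text
t 8.65 tcp mm [494.1 -33.9 159.8] jawaxis yaw -0.551 tilt [ 0.004 -0.001] F [ 1.8  1.  -5.9] open 12.8 q [-0.18  0.67  0.24  2.05 -0.34  0.46 -0.23]
```

View pics/t4b.png

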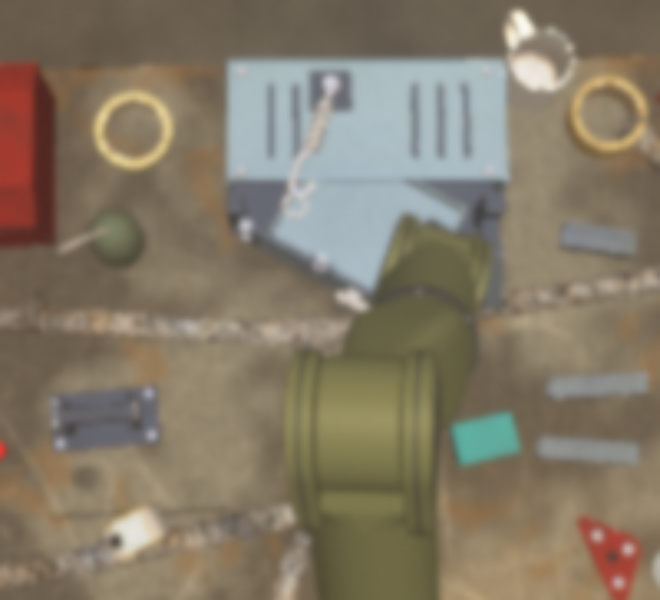

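Request:
drive_tool:
  series:
    - [[-17,13,0,-0.1,8],[-16,14,0,-0.1,8],[-14,16,0,-0.1,8],[-12,17,0,-0.1,8],[-11,18,0,-0.1,8],[-9,19,0,-0.1,8],[-7,20,0,-0.1,8],[-5,21,0,-0.1,8],[0,0,0,0,8],[0,0,0,0,8]]

```text
clock: 9.7
tool_pos: [0.4003, 0.1053, 0.1595]
eef_rot: [0.994, 0.114, -0.002, -0.001]
contact_force: [-5.3, -1.4, 2.2]
opening: 0.143
```

```bash
python3 - <<'E'
from h import *
pose()
im=snap('top','t5')
cv2.imwrite('pics/t5b.png',cv2.resize(im[110:290,230:430],(660,600)))
E
```

```text
t 9.7 tcp mm [400.3 105.3 159.5] jawaxis yaw -1.343 tilt [-0.003  0.001] F [-5.3 -1.4  2.2] open 12.6 q [-0.63  0.64  0.43  2.27 -0.75  0.38 -0.91]
```

View pics/t5b.png

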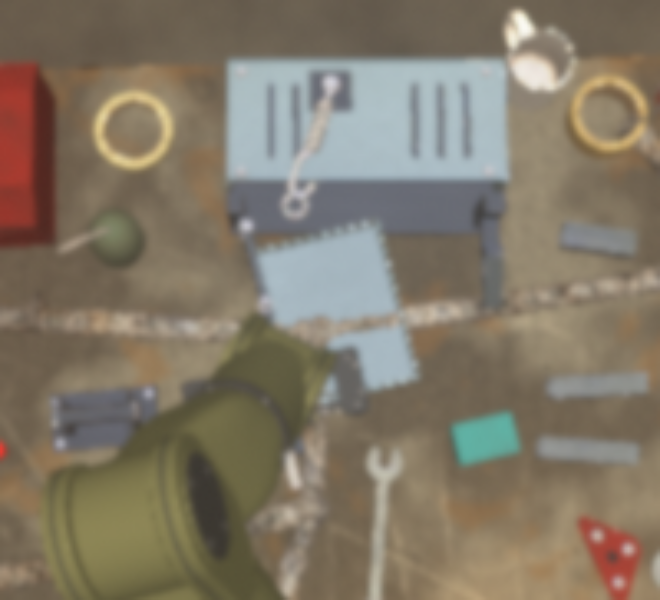

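Request:
drive_tool:
  series:
    - [[-6,-1,-7,0,8],[-6,-2,-7,0,8],[0,0,0,0,44],[0,0,0,0,44],[0,0,0,0,44],[0,0,40,0,44],[0,0,45,0,44],[0,0,45,0,60],[0,0,40,0,80]]

```text
clock: 10.65
tool_pos: [0.3911, 0.1007, 0.3178]
eef_rot: [0.994, 0.112, 0.001, 0.0]
contact_force: [0.8, 1.3, -0.6]
opening: 0.652
```

Request:
drive_tool:
  series:
    - [[0,-45,0,0.14,88],[0,-45,0,0.14,88],[0,-45,0,0.14,88],[0,-45,0,0.14,88],[0,-45,0,0.14,88],[0,-45,0,0.14,88],[0,-45,0,0.14,88],[0,-45,0,0.14,88],[8,-45,0,0.14,88],[0,-20,0,0.08,88]]

```text
clock: 11.65
tool_pos: [0.3989, -0.3247, 0.316]
eef_rot: [0.714, 0.7, -0.001, 0.002]
contact_force: [0.2, 0.2, -0.8]
opening: 0.997
```

```bash
cat > look.py <<'E'
from h import *
import sys
pose()
im=snap('wrist','w5')
cv2.imwrite('pics/w5b.png',cv2.resize(im,(800,500)))
im=snap('top','t6')
cv2.imwrite('pics/t6b.png',cv2.resize(im[110:290,230:430],(660,600)))
E
python3 look.py
```

```text
t 11.65 tcp mm [ 398.9 -324.7  316. ] jawaxis yaw -0.02 tilt [ 0.002 -0.004] F [ 0.2  0.2 -0.8] open 87.8 q [ 0.34  0.47  0.4   1.81 -0.22  0.9   0.81]
```

View pics/w5b.png

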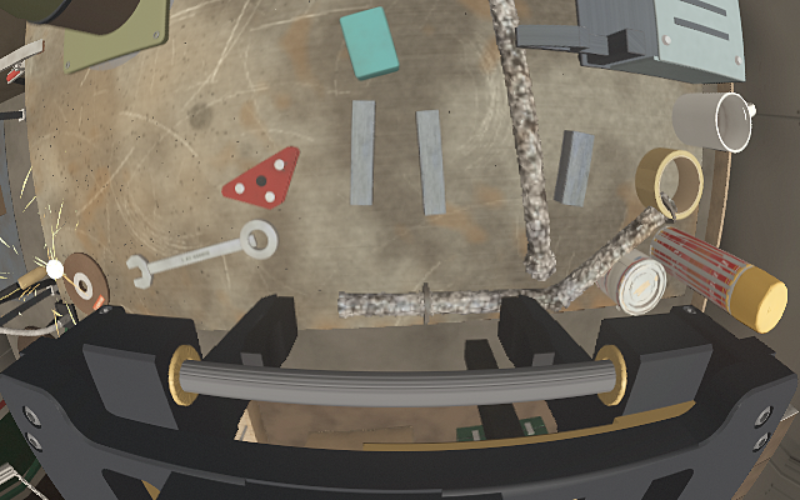

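View pics/t6b.png

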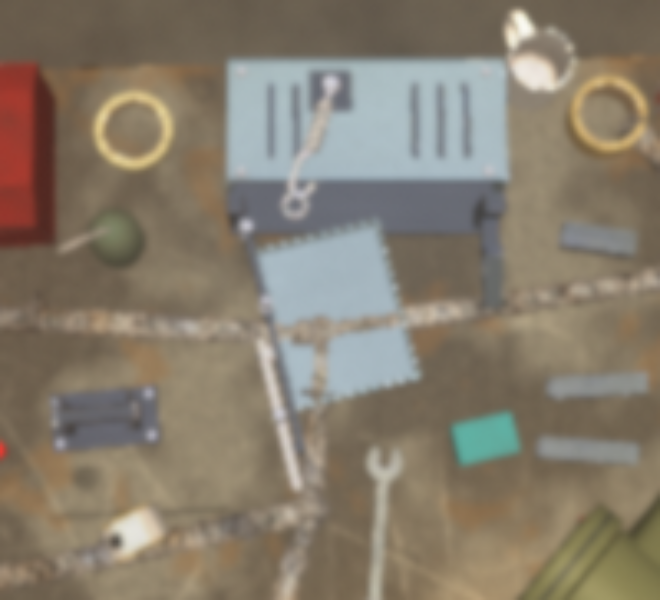

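```bash
cat > tubes.py <<'E'
from h import *
def fit(cam,n,z):
    for d in cams.trace(cam,n):
        c,_=cv2.findContours(d['mask'].astype(np.uint8),0,2)
        if not c: continue
        c=max(c,key=cv2.contourArea)
        if cv2.contourArea(c)<40: continue
        P=np.array([atz(cam,p[0],z)[:2] for p in c],np.float32)*1000
        (cx,cy),(w,h),a=cv2.minAreaRect(P)
        if w>h: w,h,a=h,w,a-90
        print(cam,n,round(d['confidence'],2),np.round(d['at']),'ctr',round(cx),round(cy),'size',round(w),round(h),'jaw yaw',round(np.radians(a),3))
if __name__=='__main__':
    for cam in('wrist','top'):
        fit(cam,'tube_a_mid',.03);fit(cam,'tube_b_mid',.025)
    for d in cams.mark_of('top','tray'): print(d['at'],d['confidence'],atz('top',d['at'],.038))
E
python3 tubes.py
```

```text
wrist tube_a_mid 0.91 [460. 134.] ctr 611 -284 size 44 91 jaw yaw -0.135
wrist tube_a_mid 0.21 [348. 127.] ctr 438 -279 size 27 119 jaw yaw 0.065
wrist tube_b_mid 0.65 [288. 120.] ctr 361 -265 size 28 119 jaw yaw -0.071
top tube_a_mid 0.53 [409. 181.] ctr 615 -285 size 35 93 jaw yaw -0.126
top tube_b_mid 0.75 [408. 243.] ctr 360 -269 size 28 124 jaw yaw -0.03
[331.3, 203.0] 0.72 [0.52104648 0.0368327  0.038     ]
```

Request:
drive_tool:
  series:
    - [[39,46,-10,0.085,60],[0,0,-50,0,60],[0,0,-50,0,60],[0,0,-50,0,60],[0,0,-50,0,60],[0,0,-50,0,60],[0,0,-30,0,60],[0,0,-18,0,60],[0,0,0,0,60],[0,0,0,0,60]]

```text
clock: 13.0
tool_pos: [0.431, -0.2811, 0.0096]
eef_rot: [0.683, 0.73, 0.0, 0.0]
contact_force: [-0.5, -0.3, 0.2]
opening: 0.681
```

```bash
python3 - <<'E'
from h import *
pose()
im=snap('wrist','w6')
cv2.imwrite('pics/w6b.png',cv2.resize(im[50:400,150:500],(600,600)))
E
```

```text
t 13.0 tcp mm [ 431.  -281.1    9.6] jawaxis yaw 0.066 tilt [ 0. -0.] F [-0.5 -0.3  0.2] open 60.0 q [ 0.44  0.95  0.08  2.04 -0.41  0.17  0.96]
```

View pics/w6b.png

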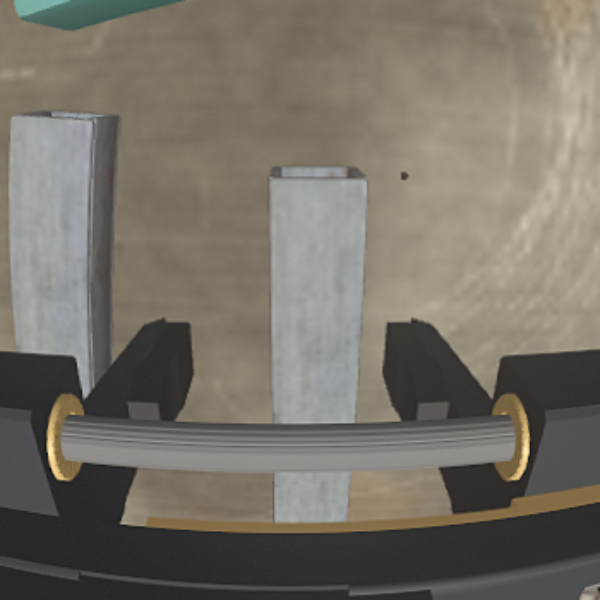

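Request:
drive_tool:
  series:
    - [[5,0,0,0,60],[0,0,-2,0,18],[0,0,0,0,18],[0,0,0,0,18],[0,0,0,0,18],[0,0,0,0,18],[0,0,15,0,18],[0,0,45,0,18],[0,0,50,0,18],[0,0,50,0,18]]
  force: 40

```text
clock: 14.05
tool_pos: [0.4345, -0.2813, 0.1692]
eef_rot: [0.684, 0.73, -0.0, -0.001]
contact_force: [1.1, -0.8, -1.9]
opening: 0.279
```

```bash
python3 - <<'E'
from h import *
s=pose()
im=snap('wrist','w7')
cv2.imwrite('pics/w7b.png',cv2.resize(im[50:400,150:500],(600,600)))
# tray placement for th
from arc import H,psi,u
for d in cams.mark_of('top','tray'): pass
th=1.36
for dd in(1,):
    xa=u(psi-th); ya=u(np.pi/2+psi-th)
    print('tray x axis',xa,'yaxis',ya)
    T=H+1*76*xa-127*ya+0*xa
    print('tray ctr',T, 'y offs', [ (T+o*ya).round() for o in(50,0,-50)],'jaw yaw',np.arctan2(ya[1],ya[0]), 'or',np.arctan2(-ya[1],-ya[0]))
E
```

```text
t 14.05 tcp mm [ 434.5 -281.3  169.2] jawaxis yaw 0.064 tilt [-0.001  0.001] F [ 1.1 -0.8 -1.9] open 24.6 q [ 0.32  0.68  0.28  1.97 -0.34  0.54  0.89]
tray x axis [ 0.24138842 -0.97042858] yaxis [0.97042858 0.24138842]
tray ctr [503.60109026  39.5910984 ] y offs [array([552.,  52.]), array([504.,  40.]), array([455.,  28.])] jaw yaw 0.2437963267948964 or -2.897796326794897
```

View pics/w7b.png

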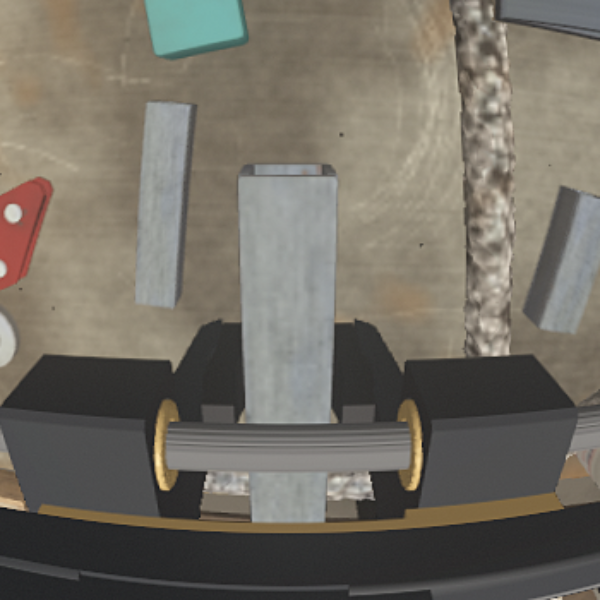

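```bash
python3 - <<'E'
from h import *
C=[atz('top',(230+x/3.3,110+y/3.333),.058)[:2]*1000 for x,y in[(258,251),(380,222),(420,378),(302,408)]]
print(np.round(C),np.mean(C,0)); C=np.array(C)
e=C[3]-C[0];f=C[2]-C[1];print('along gate dir',np.arctan2(*(-(e+f))[::-1]),np.linalg.norm(e),np.linalg.norm(f),np.linalg.norm(C[1]-C[0]))
E
```

```text
[[588. 130.]
 [626. -17.]
 [439. -65.]
 [402.  74.]] [513.65022951  30.63784963]
along gate dir 0.2752582163483221 194.10709203860281 192.6776746847564 151.81613092935427
```

Request:
drive_tool:
  series:
    - [[8,40,0,0.05,18],[8,40,0,0.05,18],[8,40,0,0.05,18],[8,40,0,0.05,18],[8,40,0,0,18],[8,40,0,0,18],[16,40,0,0,18],[16,31,0,0,18],[0,0,0,0,18],[0,0,-20,0,18]]

```text
clock: 15.15
tool_pos: [0.5167, 0.0303, 0.1481]
eef_rot: [0.606, 0.795, 0.001, 0.001]
contact_force: [0.1, -0.6, -2.4]
opening: 0.281
```

```bash
python3 - <<'E'
from h import *
s=pose()
im=snap('wrist','w8')
cv2.imwrite('pics/w8b.png',cv2.resize(im,(800,500)))
im=snap('scene','s8')
cv2.imwrite('pics/s8b.png',cv2.resize(im[130:330,200:467],(800,600)))
E
```

```text
t 15.15 tcp mm [516.7  30.3 148.1] jawaxis yaw 0.268 tilt [0.004 0.   ] F [ 0.1 -0.6 -2.4] open 24.7 q [-0.32  0.71  0.29  1.99 -0.41  0.49  0.53]
```

View pics/w8b.png

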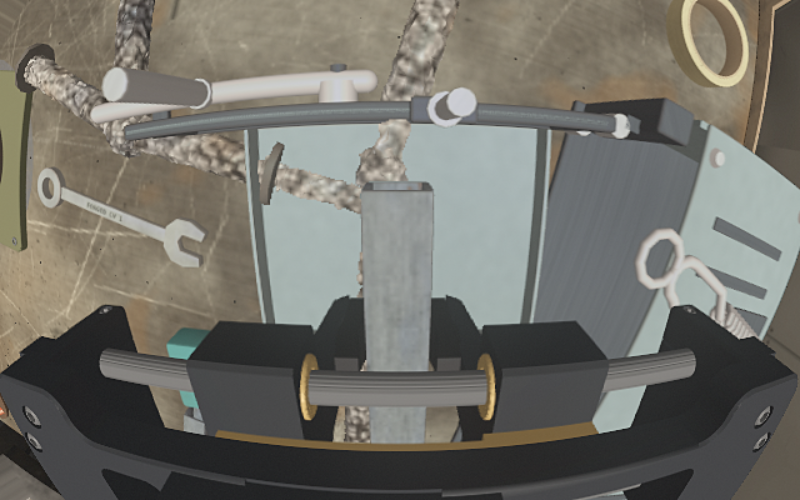

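View pics/s8b.png

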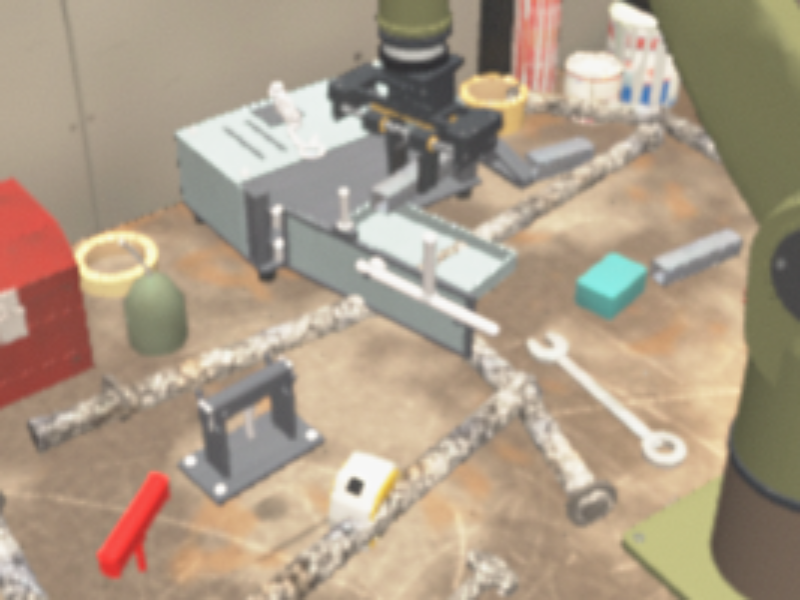

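Request:
drive_tool:
  series:
    - [[-2,0,-40,0,18],[0,0,-35,0,18],[0,0,-20,0,18],[0,0,-5,0,18],[0,0,0,0,18],[0,0,0,0,38],[0,0,0,0,38],[0,0,0,0,38]]

```text
clock: 16.05
tool_pos: [0.5143, 0.0292, 0.0482]
eef_rot: [0.607, 0.794, 0.001, 0.001]
contact_force: [0.2, -0.2, 0.5]
opening: 0.431
```

```bash
python3 - <<'E'
from h import *
s=pose()
im=snap('wrist','w9')
cv2.imwrite('pics/w9b.png',cv2.resize(im,(800,500)))
E
```

```text
t 16.05 tcp mm [514.3  29.2  48.2] jawaxis yaw 0.265 tilt [0.002 0.   ] F [ 0.2 -0.2  0.5] open 38.0 q [-0.24  0.88  0.15  2.04 -0.48  0.25  0.59]
```

View pics/w9b.png

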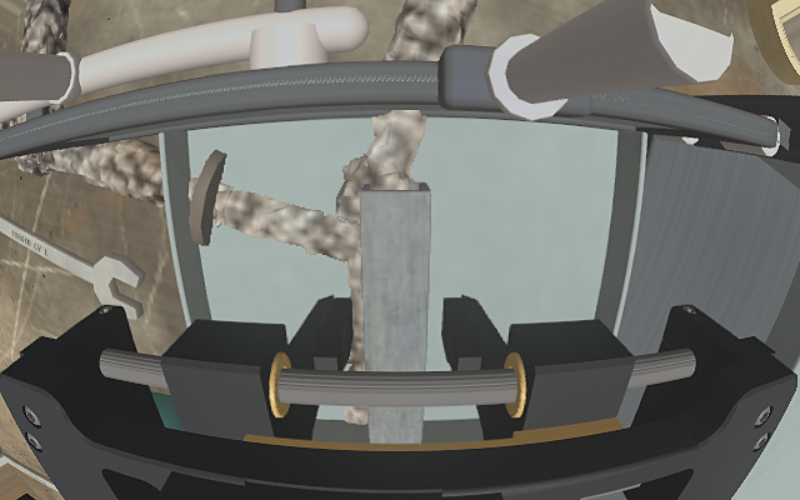

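Request:
drive_tool:
  series:
    - [[0,0,40,0,40],[0,0,10,0,40],[-25,-7,0,0,40],[-26,-7,0,0,40],[0,0,-40,0,40],[0,0,-10,0,40],[10,3,0,0,40],[10,3,0,0,40],[10,3,0,0,40],[10,3,0,0,40]]

```text
clock: 17.1
tool_pos: [0.5046, 0.0279, 0.0479]
eef_rot: [0.607, 0.795, 0.001, 0.001]
contact_force: [-1.5, 0.1, -0.6]
opening: 0.451
```

```bash
python3 - <<'E'
from h import *
s=pose()
im=snap('wrist','w10')
cv2.imwrite('pics/w10b.png',cv2.resize(im,(800,500)))
E
```

```text
t 17.1 tcp mm [504.6  27.9  47.9] jawaxis yaw 0.266 tilt [ 0.002 -0.   ] F [-1.5  0.1 -0.6] open 39.7 q [-0.23  0.88  0.14  2.07 -0.5   0.23  0.61]
```

View pics/w10b.png

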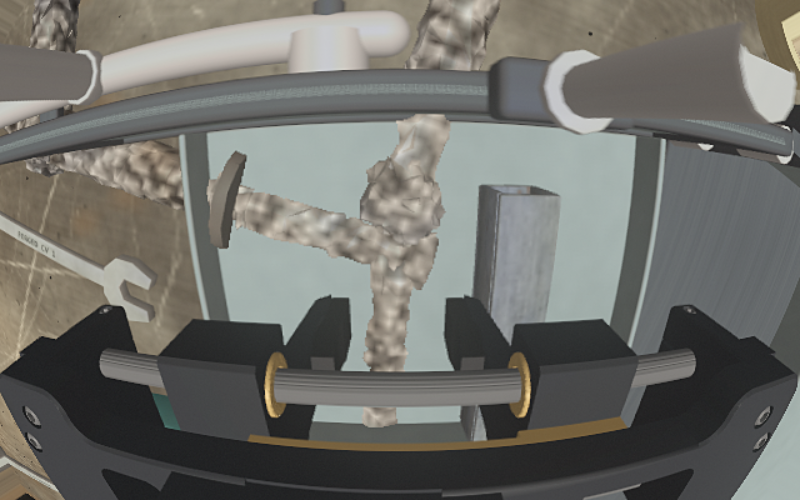

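Request:
drive_tool:
  series:
    - [[-2,0,40,0,60],[0,0,45,0,60],[0,-20,45,0,60],[-24,-45,0,-0.05,60],[-24,-45,0,-0.06,60],[-24,-45,0,-0.06,60],[-24,-45,0,-0.06,60],[-24,-45,0,-0.05,60],[-22,-45,0,-0.05,60],[0,-5,0,0,60]]

```text
clock: 18.15
tool_pos: [0.358, -0.2702, 0.1782]
eef_rot: [0.734, 0.679, -0.002, 0.002]
contact_force: [-0.1, 0.0, 0.3]
opening: 0.682
```

```bash
python3 - <<'E'
from h import *
s=pose()
im=snap('wrist','w11')
cv2.imwrite('pics/w11b.png',cv2.resize(im,(800,500)))
from tubes import fit
fit('wrist','tube_b_mid',.025);fit('wrist','tube_a_mid',.03)
E
```

```text
t 18.15 tcp mm [ 358.  -270.2  178.2] jawaxis yaw -0.078 tilt [ 0.001 -0.006] F [-0.1  0.   0.3] open 60.1 q [ 0.35  0.6   0.31  2.16 -0.41  0.43  0.9 ]
wrist tube_b_mid 0.69 [318. 177.] ctr 364 -265 size 25 121 jaw yaw -0.056
wrist tube_a_mid 0.82 [530. 179.] ctr 612 -276 size 53 91 jaw yaw -0.124
```

View pics/w11b.png

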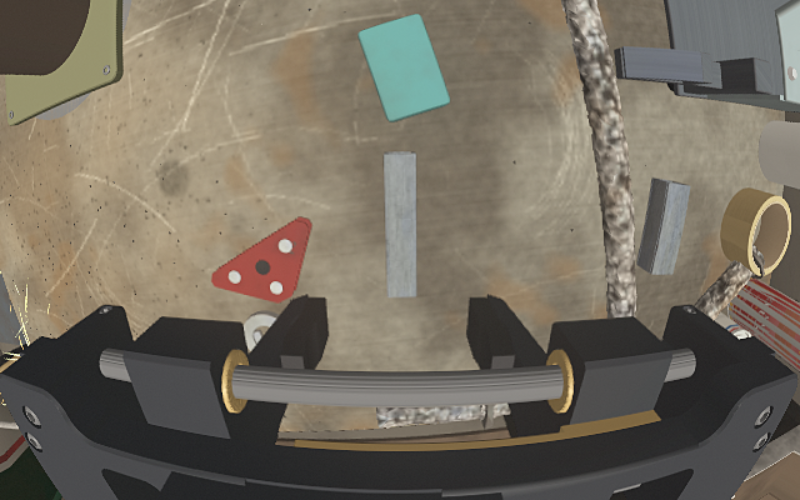

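Request:
drive_tool:
  series:
    - [[5,4,-40,0.02,60],[0,0,-45,0,60],[0,0,-45,0,60],[0,0,-32,0,60],[0,0,-9,0,60],[0,0,0,0,18],[0,0,0,0,18],[0,0,0,0,18],[0,0,0,0,18],[0,0,0,0,18]]

```text
clock: 19.3
tool_pos: [0.3696, -0.2603, 0.0263]
eef_rot: [0.723, 0.691, 0.001, -0.002]
contact_force: [0.3, -0.7, 0.5]
opening: 0.248
```

Request:
drive_tool:
  series:
    - [[0,0,15,0,18],[0,0,45,0,18],[0,0,50,0,18],[0,0,50,0,18],[14,35,0,0.05,18],[14,35,0,0.05,18],[14,35,0,0.06,18],[14,35,0,0.06,18],[14,35,0,0.06,18],[14,35,0,0.05,18]]

```text
clock: 20.3
tool_pos: [0.4534, -0.0487, 0.1861]
eef_rot: [0.599, 0.801, 0.001, -0.003]
contact_force: [0.7, -0.2, -0.1]
opening: 0.204
```

```bash
python3 - <<'E'
from h import *
s=pose()
E
```

```text
t 20.3 tcp mm [453.4 -48.7 186.1] jawaxis yaw 0.287 tilt [-0.003  0.005] F [ 0.7 -0.2 -0.1] open 18.0 q [-0.31  0.63  0.52  2.13 -0.63  0.54  0.97]
```

Request:
drive_tool:
  series:
    - [[-14,-35,0,-0.06,60],[-14,-35,0,-0.06,60],[-14,-35,0,-0.06,60],[-14,-35,0,-0.06,60],[-14,-35,0,-0.06,60],[-18,-40,0,-0.05,60],[0,0,0,0,60]]

```text
clock: 21.0
tool_pos: [0.3623, -0.2715, 0.1867]
eef_rot: [0.734, 0.68, -0.0, -0.0]
contact_force: [0.9, 1.0, 0.1]
opening: 0.684
```

```bash
python3 - <<'E'
from h import *
s=pose()
im=snap('wrist','w12')
from tubes import fit
fit('wrist','tube_b_mid',.025);fit('wrist','tube_a_mid',.03)
E
```

```text
t 21.0 tcp mm [ 362.3 -271.5  186.7] jawaxis yaw -0.076 tilt [-0.001 -0.   ] F [0.9 1.  0.1] open 60.2 q [ 0.2   0.63  0.55  2.15 -0.65  0.53  1.17]
wrist tube_b_mid 0.95 [314. 176.] ctr 363 -265 size 26 122 jaw yaw -0.058
wrist tube_a_mid 0.64 [526. 179.] ctr 611 -276 size 52 92 jaw yaw -0.124
```

Request:
drive_tool:
  series:
    - [[0,6,-30,0.02,60],[0,0,-30,0,60],[0,0,-30,0,60],[0,0,-30,0,60],[0,0,-25,0,60],[0,0,-20,0,60],[0,0,-13,0,60],[0,0,0,0,60]]

```text
clock: 21.95
tool_pos: [0.3709, -0.262, 0.0112]
eef_rot: [0.723, 0.691, 0.0, -0.008]
contact_force: [-0.1, 0.4, -0.4]
opening: 0.68
```

```bash
python3 - <<'E'
from h import *
s=pose()
E
```

```text
t 21.95 tcp mm [ 370.9 -262.    11.2] jawaxis yaw -0.045 tilt [-0.01   0.011] F [-0.1  0.4 -0.4] open 59.9 q [ 0.49  0.94  0.04  2.2  -1.    0.04  1.47]
```

Request:
drive_tool:
  series:
    - [[0,0,0,0,18],[0,0,0,0,18],[0,0,0,0,18],[0,0,0,0,18],[0,0,0,0,18],[0,0,15,0,18],[0,0,30,0,18],[0,0,40,0,18],[0,0,40,0,18],[0,0,30,0,18]]

```text
clock: 22.95
tool_pos: [0.3704, -0.2624, 0.1691]
eef_rot: [0.722, 0.691, 0.0, -0.007]
contact_force: [0.5, -1.2, -3.0]
opening: 0.281
```

```bash
python3 - <<'E'
from h import *
s=pose()
im=snap('wrist','w13')
cv2.imwrite('pics/w13b.png',cv2.resize(im,(800,500)))
E
```

```text
t 22.95 tcp mm [ 370.4 -262.4  169.1] jawaxis yaw -0.044 tilt [-0.009  0.011] F [ 0.5 -1.2 -3. ] open 24.8 q [ 0.16  0.68  0.59  2.15 -0.75  0.54  1.28]
```

View pics/w13b.png

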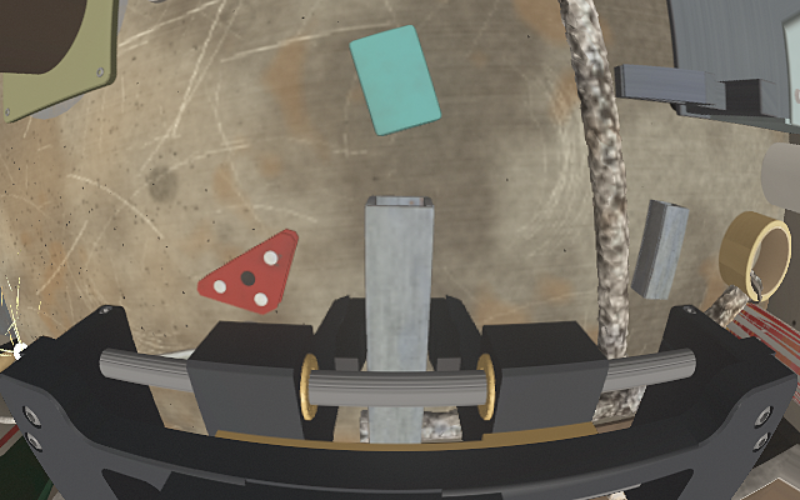

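Request:
drive_tool:
  series:
    - [[14,36,0,0.05,18],[14,36,0,0.05,18],[14,36,0,0.05,18],[17,36,0,0.05,18],[17,36,0,0.05,18],[17,36,0,0.06,18],[21,36,0,0,18],[21,38,0,0,18],[0,0,0,0,18],[0,0,-20,0,18]]

```text
clock: 24.0
tool_pos: [0.5068, 0.0294, 0.1475]
eef_rot: [0.605, 0.796, 0.001, -0.006]
contact_force: [0.7, -0.2, -2.5]
opening: 0.276
```

```bash
python3 - <<'E'
from h import *
s=pose()
im=snap('wrist','w14')
cv2.imwrite('pics/w14b.png',cv2.resize(im,(800,500)))
E
```

```text
t 24.0 tcp mm [506.8  29.4 147.5] jawaxis yaw 0.27 tilt [-0.009  0.008] F [ 0.7 -0.2 -2.5] open 24.3 q [-0.48  0.77  0.58  2.02 -0.77  0.6   0.91]
```

View pics/w14b.png

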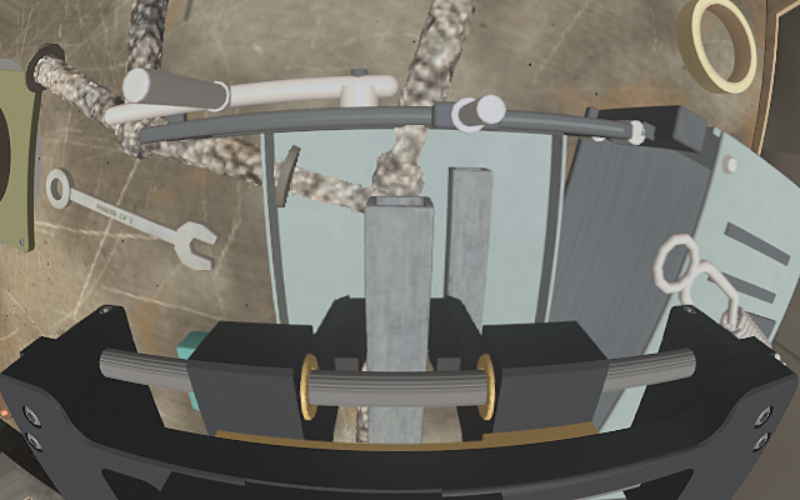

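Request:
drive_tool:
  series:
    - [[-4,-2,-30,0,18],[0,0,-30,0,18],[0,0,-25,0,18],[0,0,-9,0,18],[0,0,0,0,18],[0,0,0,0,18],[0,0,0,0,32],[0,0,0,0,32],[0,0,0,0,32]]

```text
clock: 24.95
tool_pos: [0.5008, 0.0254, 0.053]
eef_rot: [0.607, 0.794, -0.001, -0.008]
contact_force: [-0.0, -0.3, -0.3]
opening: 0.363
```

Request:
drive_tool:
  series:
    - [[4,1,0,0,32],[4,1,0,0,32],[4,1,0,0,32],[0,0,0,0,32],[-3,-1,0,0,34],[0,0,30,0,34],[0,0,40,0,34],[0,0,40,0,34],[0,-10,20,0,34]]

```text
clock: 25.85
tool_pos: [0.5109, 0.0185, 0.1857]
eef_rot: [0.606, 0.795, 0.001, -0.006]
contact_force: [0.7, 0.6, -0.6]
opening: 0.384
```

```bash
python3 - <<'E'
from h import *
s=pose()
im=snap('wrist','w15')
cv2.imwrite('pics/w15b.png',cv2.resize(im,(800,500)))
E
```

```text
t 25.85 tcp mm [510.9  18.5 185.7] jawaxis yaw 0.268 tilt [-0.01   0.009] F [ 0.7  0.6 -0.6] open 33.8 q [-0.5   0.72  0.65  1.98 -0.7   0.69  0.86]
```

View pics/w15b.png

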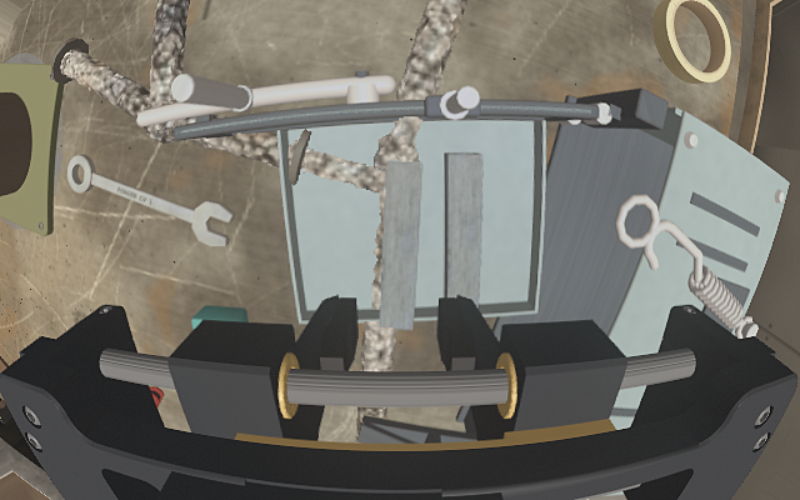

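```bash
python3 - <<'E'
from h import *
im=cv2.imread('pics/w15.png')
cv2.imwrite('pics/w15c.png',cv2.resize(im[80:290,210:450],(800,700),interpolation=cv2.INTER_CUBIC)[:600])
f=lambda x,y,z: (atz('wrist',(x/1.25,y/1.25),z)[:2]*1000).round()
print('tube2 far/near top',f(404,165,.063),f(397,328,.063),'tube1',f(463,155,.063))
print('tray corners rim',f(283,130,.058),f(303,322,.058),f(536,310,.058),f(545,122,.058))
E
```

```text
tube2 far/near top [503.  68.] [531. -56.] tube1 [541.  87.]
tray corners rim [411.  72.] [456. -75.] [640. -15.] [595. 129.]
```

View pics/w15c.png

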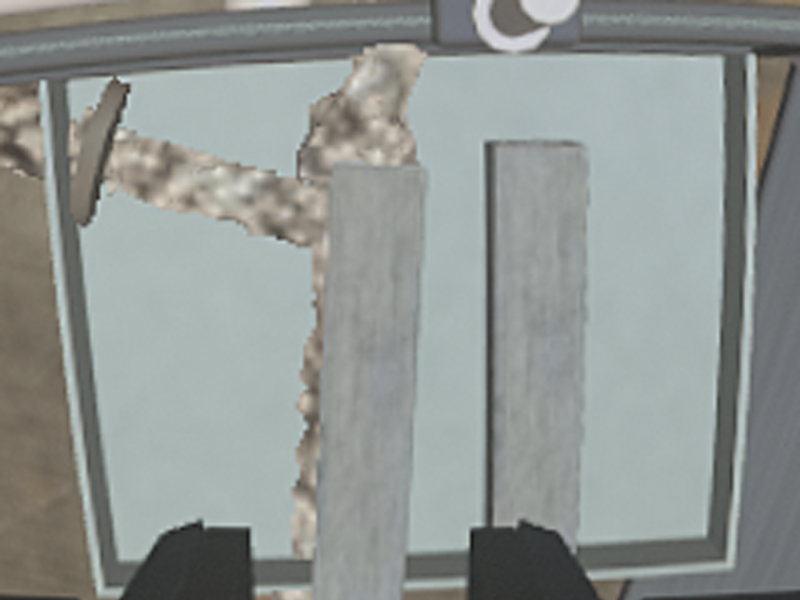

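Request:
drive_tool:
  series:
    - [[-1,10,-30,0,36],[0,0,-40,0,36],[0,0,-40,0,36],[0,0,-23,0,36],[0,0,0,0,18],[0,0,0,0,18],[0,0,0,0,18],[0,0,0,0,18]]

```text
clock: 26.7
tool_pos: [0.5094, 0.0275, 0.0512]
eef_rot: [0.607, 0.794, -0.0, -0.007]
contact_force: [0.2, -0.8, -2.6]
opening: 0.276
```

```bash
python3 - <<'E'
from h import *
s=pose()
im=snap('wrist','w16')
cv2.imwrite('pics/w16b.png',cv2.resize(im,(800,500)))
E
```

```text
t 26.7 tcp mm [509.4  27.5  51.2] jawaxis yaw 0.266 tilt [-0.012  0.008] F [ 0.2 -0.8 -2.6] open 24.3 q [-0.35  0.91  0.36  2.04 -0.92  0.37  1.04]
```

View pics/w16b.png

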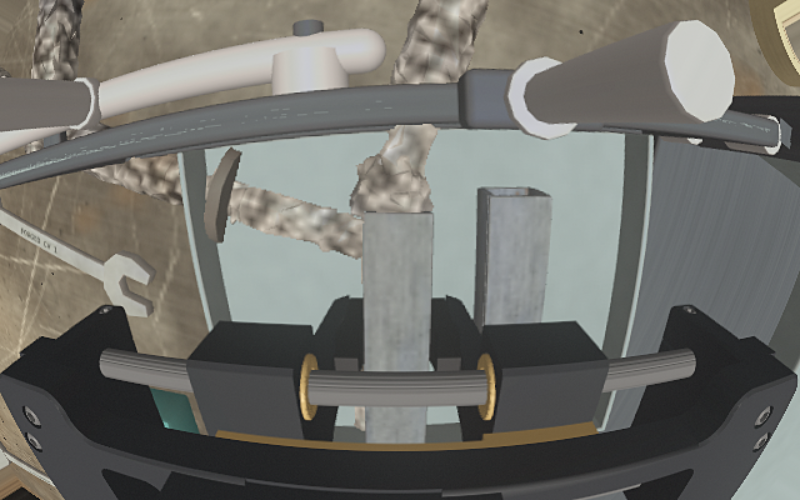

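Re-gripped. Lift a little, shift 16 mm towards the gate, lower, release.

Request:
drive_tool:
  series:
    - [[0,0,12,0,18],[-2,8,4,0,18],[-2,8,0,0,18],[0,0,-8,0,18],[0,0,-6,0,18],[0,0,0,0,18],[0,0,0,0,34],[0,0,0,0,34],[0,0,0,0,34]]

```text
clock: 27.65
tool_pos: [0.505, 0.0431, 0.0522]
eef_rot: [0.608, 0.794, -0.001, -0.007]
contact_force: [0.8, -0.4, -0.2]
opening: 0.385
```

Request:
drive_tool:
  series:
    - [[0,0,30,0,34],[0,0,40,0,34],[0,0,40,0,34],[0,-20,20,0,34],[0,-20,0,0,34],[0,0,0,0,50]]

```text
clock: 28.25
tool_pos: [0.5052, 0.0006, 0.1834]
eef_rot: [0.609, 0.793, -0.001, -0.006]
contact_force: [0.4, -0.2, 0.3]
opening: 0.449
```

```bash
python3 - <<'E'
from h import *
s=pose()
im=snap('wrist','w17')
cv2.imwrite('pics/w17b.png',cv2.resize(im,(800,500)))
E
```

```text
t 28.25 tcp mm [505.2   0.6 183.4] jawaxis yaw 0.261 tilt [-0.011  0.006] F [ 0.4 -0.2  0.3] open 39.6 q [-0.46  0.72  0.64  2.   -0.69  0.67  0.89]
```

View pics/w17b.png

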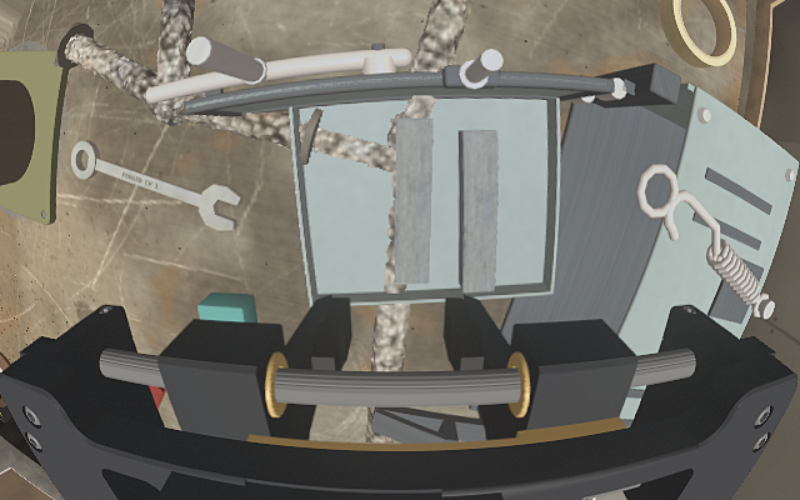

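```bash
python3 - <<'E'
from h import *
f=lambda x,y,z: (atz('wrist',(x/1.25,y/1.25),z)[:2]*1000).round()
print('rim',f(295,108,.058),f(310,303,.058),f(555,293,.058),f(559,98,.058))
print('floor inner left',f(305,112,.038),f(318,293,.038),'tube2 left bottom',f(400,120,.063),f(398,282,.063))
E
```

```text
rim [409.  77.] [451. -66.] [639.  -8.] [590. 137.]
floor inner left [412.  75.] [453. -66.] tube2 left bottom [484.  85.] [513. -28.]
```

Request:
drive_tool:
  series:
    - [[14,-35,0,-0.05,60],[14,-35,0,-0.05,60],[14,-35,0,-0.05,60],[14,-35,0,-0.05,60],[14,-35,0,-0.05,60],[14,-35,0,-0.05,60],[14,-40,0,-0.05,60],[10,-45,0,-0.04,60],[0,-15,0,0,60],[0,0,0,0,60]]

```text
clock: 29.3
tool_pos: [0.6116, -0.3084, 0.181]
eef_rot: [0.751, 0.661, -0.0, -0.008]
contact_force: [-0.6, 1.1, 0.0]
opening: 0.683
```

```bash
python3 - <<'E'
from h import *
s=pose()
im=snap('wrist','w18')
cv2.imwrite('pics/w18b.png',cv2.resize(im,(800,500)))
from tubes import fit
fit('wrist','tube_a_mid',.03);fit('wrist','tube_a_mid',.015)
E
```

```text
t 29.3 tcp mm [ 611.6 -308.4  181. ] jawaxis yaw -0.128 tilt [-0.011  0.012] F [-0.6  1.1  0. ] open 60.2 q [ 0.08  0.95  0.72  1.43 -0.68  1.04  0.82]
wrist tube_a_mid 0.85 [326. 163.] ctr 619 -284 size 31 93 jaw yaw -0.111
wrist tube_a_mid 0.85 [326. 163.] ctr 619 -286 size 33 97 jaw yaw -0.11
```

View pics/w18b.png

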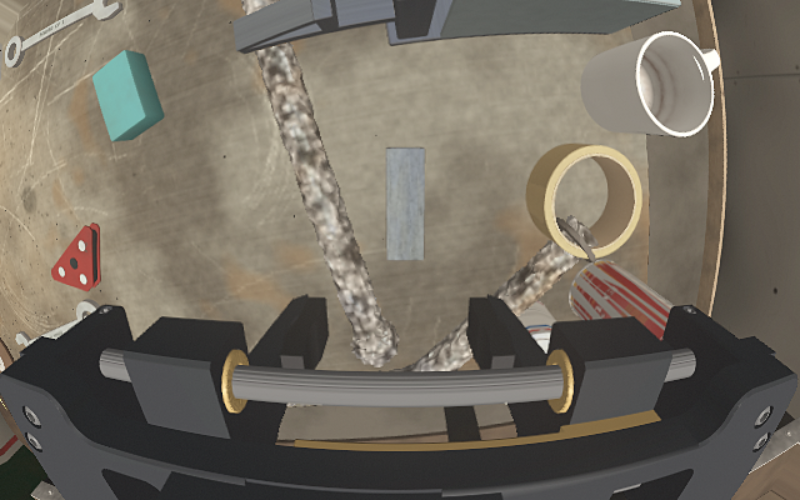

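Request:
drive_tool:
  series:
    - [[7,23,-20,0.02,60],[0,0,-30,0,60],[0,0,-35,0,60],[0,0,-35,0,60],[0,0,-30,0,60],[0,0,-20,0,60],[0,0,0,0,60],[0,0,0,0,60]]

```text
clock: 30.25
tool_pos: [0.6204, -0.2829, 0.0129]
eef_rot: [0.743, 0.669, 0.001, -0.007]
contact_force: [0.2, 0.3, -0.4]
opening: 0.679
```

```bash
python3 - <<'E'
from h import *
s=pose()
im=snap('wrist','w19')
cv2.imwrite('pics/w19b.png',cv2.resize(im,(800,500)))
E
```

```text
t 30.25 tcp mm [ 620.4 -282.9   12.9] jawaxis yaw -0.104 tilt [-0.009  0.012] F [ 0.2  0.3 -0.4] open 59.9 q [ 0.09  1.15  0.58  1.5  -0.83  0.76  0.92]
```

View pics/w19b.png

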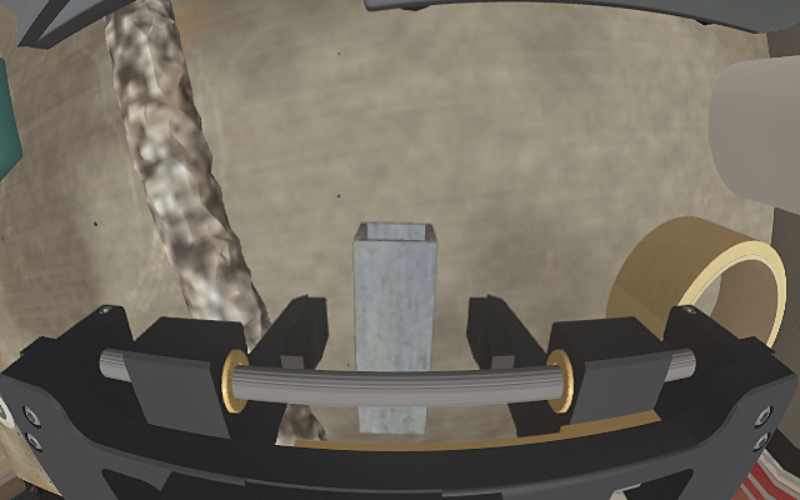

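Request:
drive_tool:
  series:
    - [[0,0,0,0,22],[0,0,0,0,22],[0,0,0,0,22],[0,0,0,0,22],[0,0,0,0,22],[0,0,15,0,22],[0,0,40,0,22],[0,0,45,0,22],[0,0,45,0,22],[0,0,25,0,22]]

```text
clock: 31.3
tool_pos: [0.6207, -0.2849, 0.187]
eef_rot: [0.743, 0.669, 0.001, -0.005]
contact_force: [-0.1, 0.1, -1.8]
opening: 0.337
```

Request:
drive_tool:
  series:
    - [[-17,35,0,0.05,22],[-17,35,0,0.05,22],[-17,35,0,0.05,22],[-17,35,0,0.05,22],[-17,35,0,0.05,22],[-17,35,0,0.05,22],[-17,35,0,0.05,22],[-17,35,0,0.04,22],[-19,15,0,0,22],[0,0,0,0,22]]

```text
clock: 32.3
tool_pos: [0.4616, 0.0146, 0.1823]
eef_rot: [0.598, 0.802, -0.001, -0.01]
contact_force: [0.3, -0.9, -1.9]
opening: 0.334
```

```bash
python3 - <<'E'
from h import *
s=pose()
im=snap('wrist','w20')
cv2.imwrite('pics/w20b.png',cv2.resize(im,(800,500)))
E
```

```text
t 32.3 tcp mm [461.6  14.6 182.3] jawaxis yaw 0.289 tilt [-0.017  0.011] F [ 0.3 -0.9 -1.9] open 29.4 q [-0.49  0.67  0.62  2.11 -0.72  0.6   0.93]
```

View pics/w20b.png

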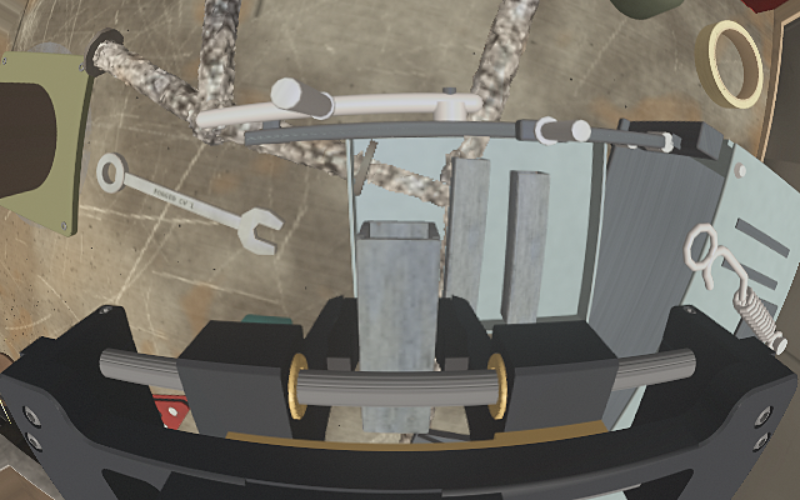

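Request:
drive_tool:
  series:
    - [[3,2,-30,0,22],[0,0,-30,0,22],[0,0,-30,0,22],[0,0,-20,0,22],[0,0,0,0,22]]

```text
clock: 32.85
tool_pos: [0.4679, 0.0121, 0.0705]
eef_rot: [0.6, 0.8, -0.002, -0.008]
contact_force: [-0.9, 0.2, -0.7]
opening: 0.342
```

```bash
python3 - <<'E'
from h import *
s=pose()
im=snap('wrist','w21')
cv2.imwrite('pics/w21b.png',cv2.resize(im,(800,500)))
E
```

```text
t 32.85 tcp mm [467.9  12.1  70.5] jawaxis yaw 0.283 tilt [-0.015  0.007] F [-0.9  0.2 -0.7] open 30.1 q [-0.3   0.84  0.31  2.16 -0.93  0.3   1.11]
```

View pics/w21b.png

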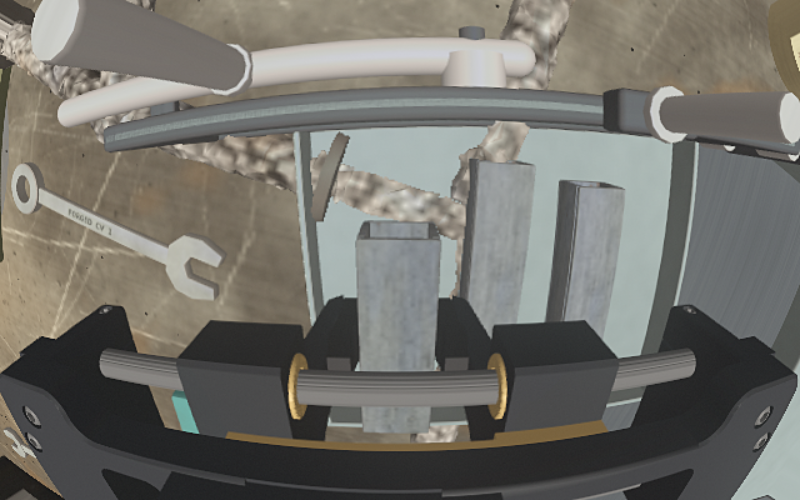

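Request:
drive_tool:
  series:
    - [[1,2,-8,0,22],[0,0,-7,0,22],[0,0,0,0,22],[0,0,0,0,22]]

```text
clock: 33.3
tool_pos: [0.4693, 0.0155, 0.0574]
eef_rot: [0.599, 0.8, -0.001, -0.007]
contact_force: [-0.5, -0.4, -2.1]
opening: 0.338
```

```bash
python3 - <<'E'
from h import *
s=pose()
E
```

```text
t 33.3 tcp mm [469.3  15.5  57.4] jawaxis yaw 0.285 tilt [-0.012  0.008] F [-0.5 -0.4 -2.1] open 29.8 q [-0.28  0.86  0.26  2.16 -0.94  0.25  1.11]
```

Request:
drive_tool:
  series:
    - [[0,0,-5,0,22],[0,0,0,0,22],[0,0,0,0,35],[0,0,0,0,35],[0,0,0,0,35],[0,0,30,0,35],[0,0,40,0,35],[0,0,40,0,35],[0,-20,20,0,35],[0,-20,10,0,35]]

```text
clock: 34.3
tool_pos: [0.4703, -0.0244, 0.1942]
eef_rot: [0.598, 0.801, 0.0, -0.006]
contact_force: [-0.1, -1.0, -0.3]
opening: 0.396
```

```bash
python3 - <<'E'
from h import *
s=pose()
im=snap('wrist','w22')
cv2.imwrite('pics/w22b.png',cv2.resize(im,(800,500)))
E
```

```text
t 34.3 tcp mm [470.3 -24.4 194.2] jawaxis yaw 0.288 tilt [-0.009  0.007] F [-0.1 -1.  -0.3] open 34.9 q [-0.42  0.66  0.63  2.08 -0.67  0.62  0.97]
```

View pics/w22b.png

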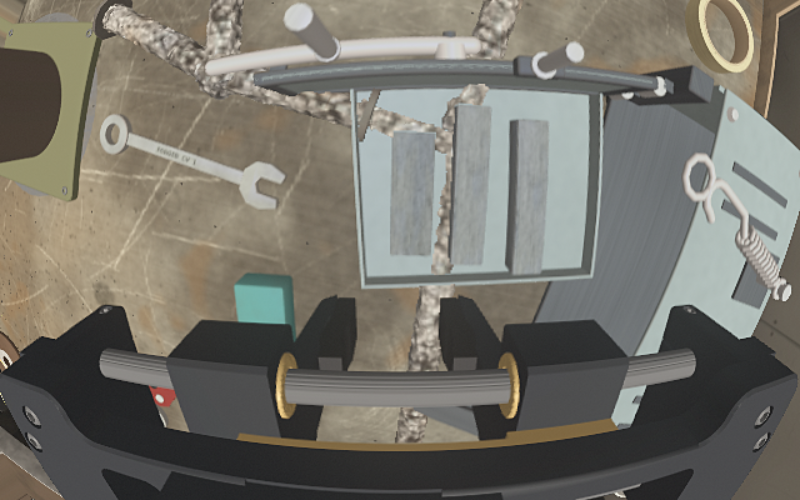

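```bash
python3 - <<'E'
from h import *
f=lambda x,y,z: (atz('wrist',(x/1.25,y/1.25),z)[:2]*1000).round(1)
print('stub top',f(297,15,.175),'base',f(326,50,.12),'post top',f(574,51,.17), 'post base',f(540,68,.118))
from arc import *
for t in(1.25,1.3,1.35): print(t,knob(t).round(), (H+100*u(-np.pi/2+psi-t)).round())
E
```

```text
stub top [392.2  84.8] base [396.6  80.5] post top [517.6 109. ] post base [519.3 108.8]
1.25 [392.  81.] [515. 109.]
1.3 [389.  92.] [513. 114.]
1.35 [387. 103.] [512. 119.]
```

Request:
drive_tool:
  series:
    - [[-8,10,15,-0.14,40],[-8,10,15,-0.14,40],[-8,10,15,-0.14,40],[-8,10,15,-0.14,40],[-8,10,15,-0.14,40],[-8,15,10,-0.14,40],[-8,15,0,-0.14,40],[-8,15,0,-0.14,40],[-8,15,0,-0.14,40],[-8,10,0,-0.14,40]]

```text
clock: 35.35
tool_pos: [0.3884, 0.0971, 0.2767]
eef_rot: [0.975, 0.224, 0.004, -0.007]
contact_force: [-0.0, -0.1, 0.2]
opening: 0.453
```

Request:
drive_tool:
  series:
    - [[2,-10,-20,-0.1,40],[0,0,0,0,40]]

```text
clock: 35.55
tool_pos: [0.3897, 0.0857, 0.2556]
eef_rot: [0.984, 0.177, 0.003, -0.006]
contact_force: [-0.3, 0.4, -0.2]
opening: 0.455
```

```bash
python3 - <<'E'
from h import *
s=pose()
im=snap('wrist','w23')
cv2.imwrite('pics/w23b.png',cv2.resize(im,(800,500)))
print([(d['at'],d['confidence'],atz('wrist',d['at'],.155)) for d in cams.mark_of('wrist','latch_knob')])
print(proj('wrist',(.393,.083,.175))*1.25)
E
```

```text
t 35.55 tcp mm [389.7  85.7 255.6] jawaxis yaw -1.215 tilt [0.004 0.013] F [-0.3  0.4 -0.2] open 40.1 q [-1.02  0.71  1.27  2.22 -0.91  0.92 -0.39]
[([319.8, 193.1], 0.74, array([0.39516163, 0.08662183, 0.155     ]))]
[403.8369317  255.11043224]
```

View pics/w23b.png

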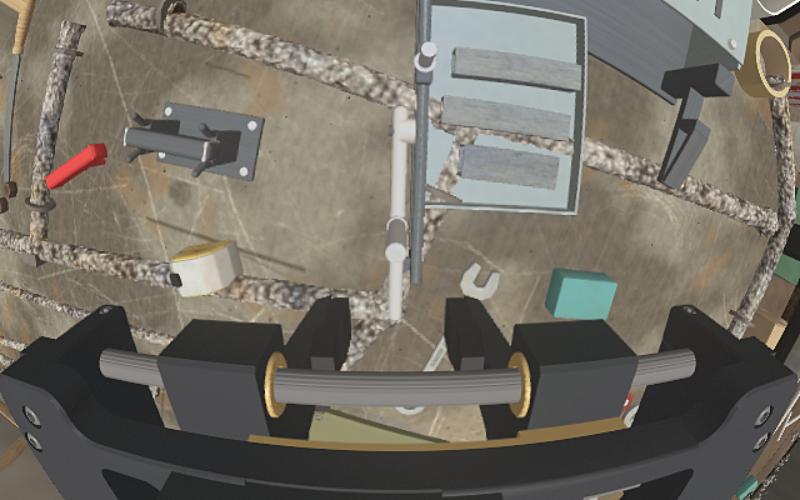

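Request:
drive_tool:
  series:
    - [[2,1,-30,0,40],[0,0,-30,0,40],[0,0,-30,0,40],[0,0,-21,0,40],[0,0,0,0,22],[0,0,0,0,22],[0,0,0,0,22]]

```text
clock: 36.35
tool_pos: [0.3937, 0.0844, 0.156]
eef_rot: [0.984, 0.176, 0.003, -0.005]
contact_force: [-1.0, -0.4, 0.8]
opening: 0.254
```

```bash
python3 - <<'E'
from h import *
s=pose()
im=snap('wrist','w24')
cv2.imwrite('pics/w24b.png',cv2.resize(im,(800,500)))
E
```

```text
t 36.35 tcp mm [393.7  84.4 156. ] jawaxis yaw -1.217 tilt [0.005 0.011] F [-1.  -0.4  0.8] open 22.4 q [-0.65  0.66  0.54  2.32 -0.99  0.4  -0.47]
```

View pics/w24b.png

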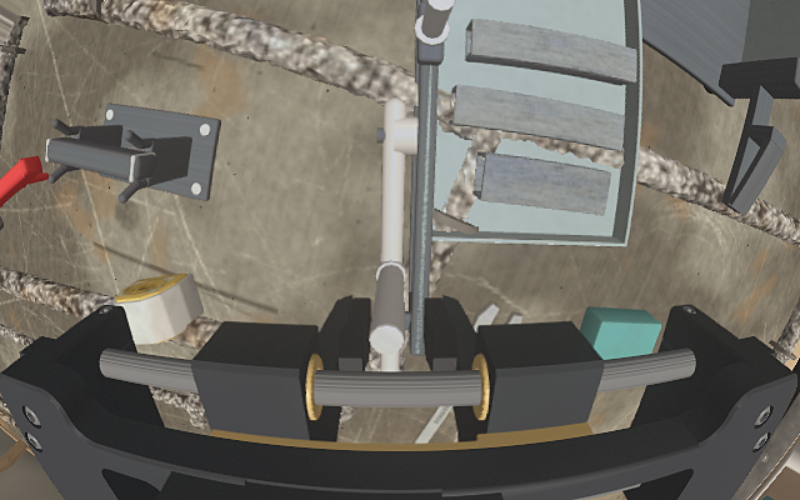

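```bash
python3 - <<'E'
from arc import *
def tcp(t,rad=0): return knob(t)+4*u(psi-t)+rad*u(np.pi/2+psi-t)
p=np.array([393.7,84.4])
for a in [1.25,1.15,1.05,.95,.85,.75,.65,.55,.45,.37,.3,.24,.18,.13,.09,.05,.02,0,-.02]:
    q=tcp(a,3 if a<.2 else 0);print(a,q.round(),(q-p).round(1));p=q
E
```

```text
1.25 [393.  77.] [-0.4 -7.1]
1.15 [401.  56.] [  7.7 -21.2]
1.05 [411.  36.] [  9.8 -20.3]
0.95 [423.  17.] [ 11.8 -19.2]
0.85 [436.  -1.] [ 13.6 -17.9]
0.75 [452. -18.] [ 15.4 -16.5]
0.65 [469. -33.] [ 16.9 -14.9]
0.55 [487. -46.] [ 18.3 -13.1]
0.45 [506. -57.] [ 19.5 -11.2]
0.37 [523. -64.] [16.4 -7.5]
0.3 [538. -70.] [14.8 -5.5]
0.24 [551. -74.] [13.  -3.9]
0.18 [564. -74.] [13.6 -0.1]
0.13 [575. -76.] [10.9 -1.9]
0.09 [584. -77.] [ 8.8 -1.2]
0.05 [593. -78.] [ 8.9 -0.8]
0.02 [599. -78.] [ 6.7 -0.4]
0 [604. -78.] [ 4.4 -0.1]
-0.02 [608. -78.] [ 4.4 -0. ]
```

Request:
drive_tool:
  series:
    - [[0,-7,-8,0,22],[8,-21,0,0.1,22],[10,-20,0,0.1,22],[12,-19,0,0.1,22],[14,-18,0,0.1,22],[15,-16,0,0.1,22],[17,-15,0,0.1,22],[18,-13,0,0.1,22],[0,0,0,0,22]]

```text
clock: 37.3
tool_pos: [0.4904, -0.0473, 0.1479]
eef_rot: [0.865, 0.502, 0.002, -0.002]
contact_force: [0.4, -1.4, 0.2]
opening: 0.251
```

```bash
python3 - <<'E'
from h import *
s=pose()
im=snap('wrist','w25')
cv2.imwrite('pics/w25b.png',cv2.resize(im,(800,500)))
E
```

```text
t 37.3 tcp mm [490.4 -47.3 147.9] jawaxis yaw -0.518 tilt [0.001 0.005] F [ 0.4 -1.4  0.2] open 22.1 q [-0.23  0.71  0.39  2.06 -0.58  0.48  0.08]
```

View pics/w25b.png

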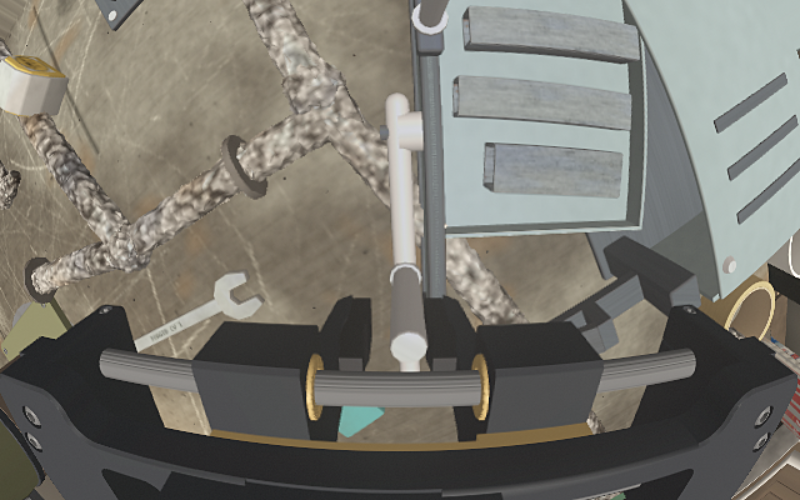

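Request:
drive_tool:
  series:
    - [[16,-10,0,0.08,22],[16,-9,0,0.08,22],[15,-6,0,0.07,22],[13,-5,0,0.06,22],[9,-3,0,0.04,22],[7,0,0,0.03,22],[5,0,0,0.02,22],[5,0,0,0.02,22],[5,0,0,0.02,22],[5,-1,0,0.02,22]]

```text
clock: 38.35
tool_pos: [0.5801, -0.0765, 0.1465]
eef_rot: [0.733, 0.68, -0.003, -0.009]
contact_force: [-7.1, 1.7, 3.6]
opening: 0.253
```

```bash
python3 - <<'E'
from h import *
s=pose()
im=snap('wrist','w26')
cv2.imwrite('pics/w26b.png',cv2.resize(im,(800,500)))
E
```

```text
t 38.35 tcp mm [580.1 -76.5 146.5] jawaxis yaw -0.075 tilt [-0.016  0.009] F [-7.1  1.7  3.6] open 22.3 q [-0.12  0.79  0.32  1.77 -0.38  0.66  0.34]
```

View pics/w26b.png

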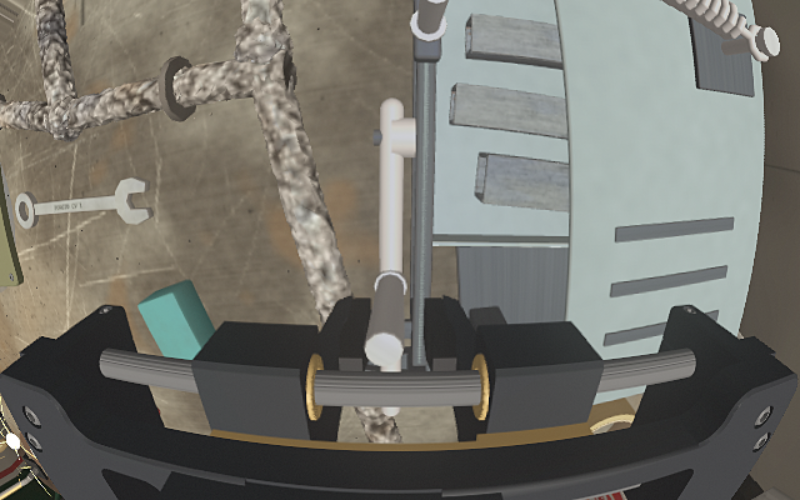

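Request:
drive_tool:
  series:
    - [[4,0,0,0.015,22],[4,0,0,0.015,22],[4,0,0,0.015,22],[4,0,0,0.01,22],[3,0,0,0.01,22],[3,0,0,0.01,22],[3,0,0,0.01,22],[2,0,0,0,22],[0,0,0,0,22]]

```text
clock: 39.3
tool_pos: [0.6035, -0.0778, 0.146]
eef_rot: [0.704, 0.71, -0.005, -0.011]
contact_force: [-12.7, 1.0, 7.0]
opening: 0.251
```

```bash
python3 - <<'E'
from h import *
s=pose()
im=snap('wrist','w27')
cv2.imwrite('pics/w27b.png',cv2.resize(im,(800,500)))
E
```

```text
t 39.3 tcp mm [603.5 -77.8 146. ] jawaxis yaw 0.008 tilt [-0.024  0.008] F [-12.7   1.    7. ] open 22.1 q [-0.11  0.82  0.3   1.69 -0.35  0.71  0.38]
```

View pics/w27b.png

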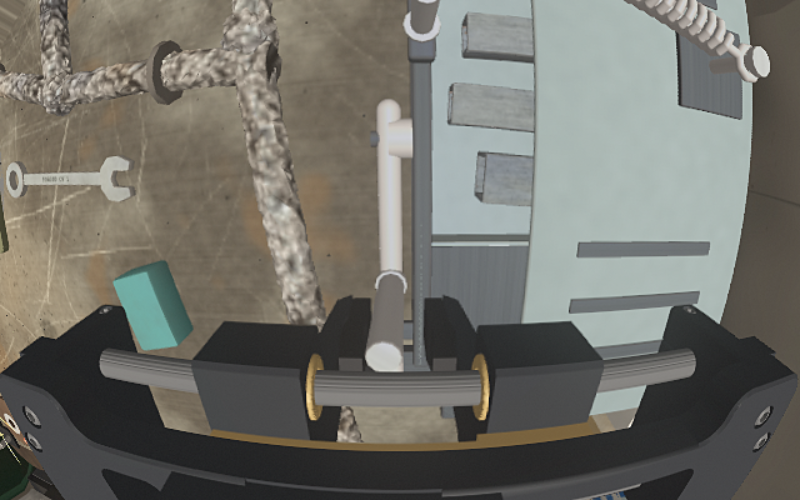

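Request:
drive_tool:
  series:
    - [[2,0,0,0,22],[2,0,0,0,22],[0,0,0,0,22],[0,0,0,0,22],[-3,0,0,0,22],[-3,0,0,0,30],[0,0,0,0,30]]

```text
clock: 40.05
tool_pos: [0.6071, -0.0779, 0.1468]
eef_rot: [0.704, 0.71, -0.002, -0.006]
contact_force: [-3.2, -1.0, -0.8]
opening: 0.34
```

```bash
python3 - <<'E'
from h import *
s=pose()
im=snap('wrist','w28')
cv2.imwrite('pics/w28b.png',cv2.resize(im,(800,500)))
im=snap('scene','s28')
cv2.imwrite('pics/s28b.png',cv2.resize(im[130:330,200:467],(800,600)))
E
```

```text
t 40.05 tcp mm [607.1 -77.9 146.8] jawaxis yaw 0.009 tilt [-0.011  0.006] F [-3.2 -1.  -0.8] open 29.9 q [-0.11  0.82  0.3   1.69 -0.35  0.7   0.38]
```

View pics/w28b.png

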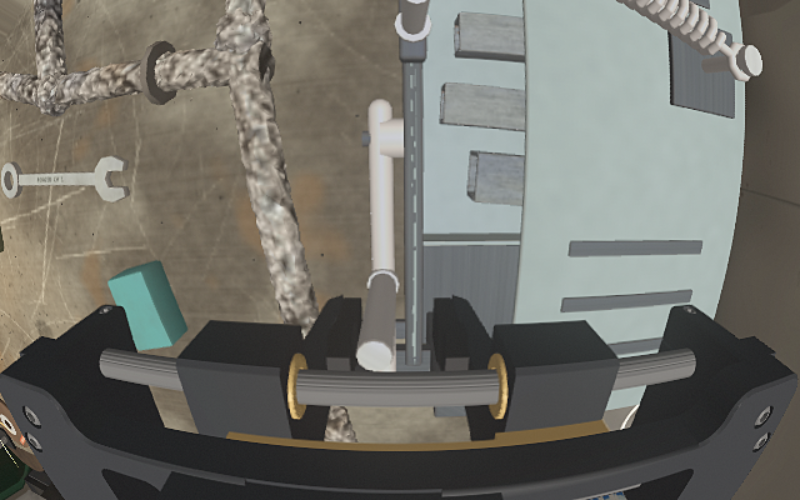

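View pics/s28b.png

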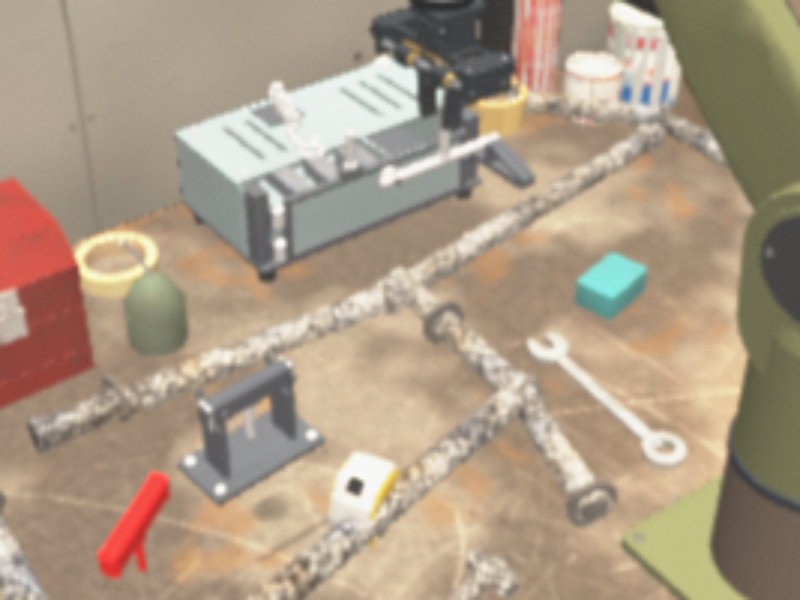

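Request:
drive_tool:
  series:
    - [[-3,0,5,0,40],[0,0,35,0,40],[0,0,40,0,40],[0,-20,40,0,60],[-8,-30,30,0,88],[0,-22,0,0,88],[0,0,0,0,88],[0,0,0,0,88]]

```text
clock: 40.95
tool_pos: [0.5972, -0.1493, 0.2972]
eef_rot: [0.704, 0.71, -0.001, -0.006]
contact_force: [0.3, 0.9, -0.5]
opening: 0.878
```

```bash
python3 - <<'E'
from h import *
s=pose()
im=snap('wrist','w29')
a=cv2.imread('pics/w2.png')
cv2.imwrite('pics/w29b.png',np.hstack([cv2.resize(a[0:200,220:420],(400,400)),cv2.resize(im[0:200,220:420],(400,400))]))
print(proj('wrist',(.6,-.0795,.175)))
E
```

```text
t 40.95 tcp mm [ 597.2 -149.3  297.2] jawaxis yaw 0.009 tilt [-0.009  0.007] F [ 0.3  0.9 -0.5] open 77.4 q [-0.03  0.64  0.38  1.53 -0.27  1.03  0.43]
[322.86724375 115.03645729]
```

View pics/w29b.png

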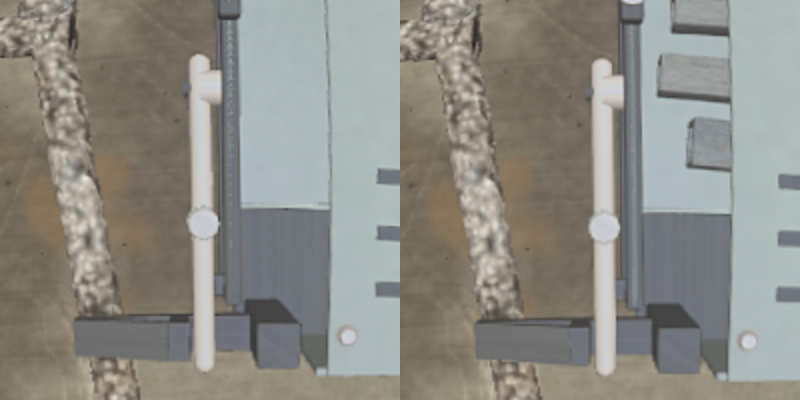

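Request:
drive_tool:
  series:
    - [[-21,40,0,0,60],[-21,40,0,0,60],[-21,40,0,0,60],[-21,40,0,0,60],[-21,40,0,0,60],[-21,40,0,0,60],[-21,40,0,0,60],[-21,40,0,0,60],[-21,40,0,0,60],[-21,40,0,0,60]]

```text
clock: 42.0
tool_pos: [0.3845, 0.2533, 0.2966]
eef_rot: [0.703, 0.711, -0.001, -0.006]
contact_force: [0.2, 0.3, 0.5]
opening: 0.68
```

Request:
drive_tool:
  series:
    - [[-6,30,0,0,60],[0,0,0,0,60]]

```text
clock: 42.2
tool_pos: [0.3776, 0.2868, 0.2962]
eef_rot: [0.7, 0.714, -0.001, -0.007]
contact_force: [0.1, 0.4, 0.5]
opening: 0.681
```

```bash
python3 - <<'E'
from h import *
s=pose()
im=snap('wrist','w30')
cv2.imwrite('pics/w30b.png',cv2.resize(im,(800,500)))
for n in('puller_handle','stand_seat'):
    print(n,[(np.round(d['at'],1),round(d['confidence'],2),atz('wrist',d['at'],.081).round(4)) for d in cams.mark_of('wrist',n)])
E
```

```text
t 42.2 tcp mm [377.6 286.8 296.2] jawaxis yaw 0.021 tilt [-0.012  0.009] F [0.1 0.4 0.5] open 60.0 q [-1.01  0.44  0.41  1.94 -0.26  0.81 -0.43]
puller_handle [(array([280.6,  25. ]), 0.83, array([0.3321, 0.456 , 0.081 ])), (array([332.5, 150.4]), 0.72, array([0.3946, 0.3058, 0.081 ]))]
stand_seat [(array([333.2, 148.4]), 0.57, array([0.3961, 0.3068, 0.081 ]))]
```

View pics/w30b.png

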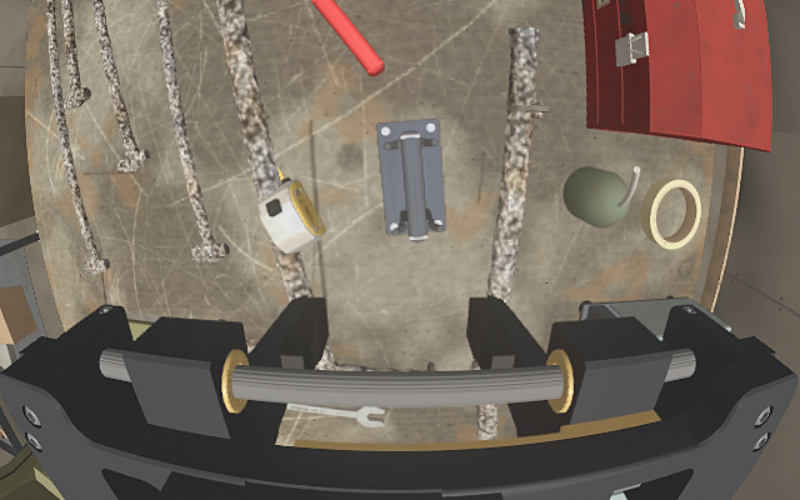

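```bash
python3 - <<'E'
from h import *
im=cv2.imread('pics/w30.png')
cv2.imwrite('pics/w30c.png',cv2.resize(im[80:210,280:380],(600,780),interpolation=cv2.INTER_CUBIC)[:600])
f=lambda x,y,z: (atz('wrist',(x/1.25,y/1.25),z)[:2]*1000).round(1)
print(f(405,134,.094),f(418,238,.094))
for d in cams.trace('wrist','puller_handle'):
    print(d['confidence'],d['at'],d['mask'].sum())
    if d['at'][1]>100:
        c,_=cv2.findContours(d['mask'].astype(np.uint8),0,2);c=max(c,key=cv2.contourArea)
        P=np.array([atz('wrist',p[0],.094)[:2] for p in c],np.float32)*1000
        print(cv2.minAreaRect(P))
E
```

```text
[384.5 355.3] [398.1 258.9]
0.75 [280.9, 24.1] 1143
```

View pics/w30c.png

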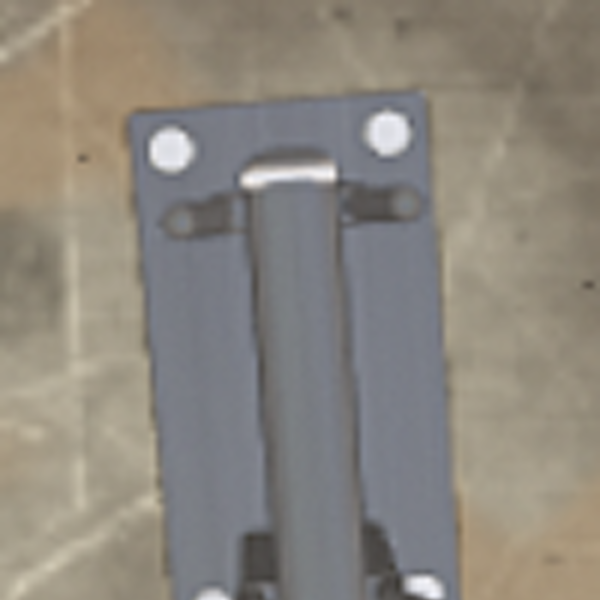

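Request:
drive_tool:
  series:
    - [[13,10,-20,0.06,60],[0,10,-30,0.05,60],[0,0,-30,0,60],[0,0,-30,0,60],[0,0,-20,0,60],[0,0,0,0,60],[0,0,0,0,60]]

```text
clock: 43.1
tool_pos: [0.3943, 0.2993, 0.1673]
eef_rot: [0.665, 0.747, -0.002, -0.006]
contact_force: [-0.4, 1.2, 0.5]
opening: 0.681
```

```bash
python3 - <<'E'
from h import *
s=pose()
im=snap('wrist','w31')
cv2.imwrite('pics/w31b.png',cv2.resize(im[100:400,140:500],(720,600)))
E
```

```text
t 43.1 tcp mm [394.3 299.3 167.3] jawaxis yaw 0.117 tilt [-0.011  0.005] F [-0.4  1.2  0.5] open 60.0 q [-0.9   0.66  0.26  2.03 -0.36  0.5  -0.25]
```

View pics/w31b.png

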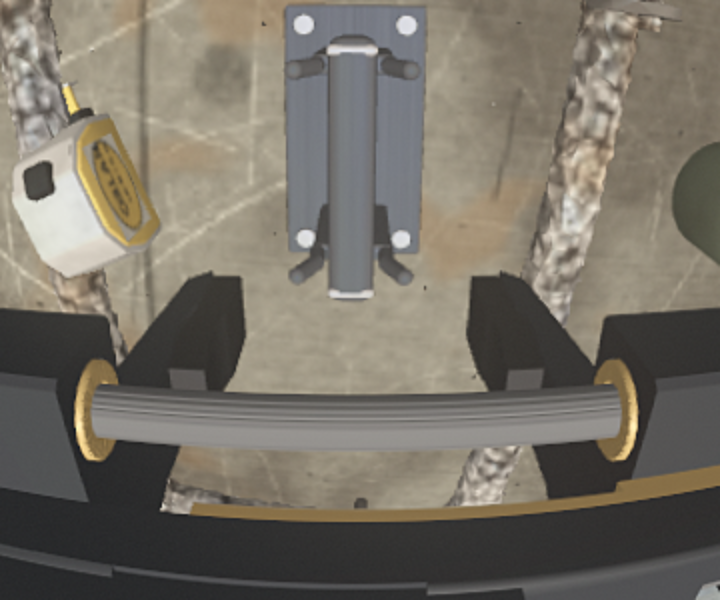

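```bash
python3 - <<'E'
from h import *
a=atz('wrist',(316,123.5),.094);b=atz('wrist',(315.2,248),.094);print(a,b,(a+b)/2,np.linalg.norm(a-b))
E
```

```text
[0.38559627 0.3628042  0.094     ] [0.39614933 0.26646342 0.094     ] [0.3908728  0.31463381 0.094     ] 0.09691704046057359
```

Request:
drive_tool:
  series:
    - [[-3,14,-20,0.015,60],[0,0,-25,0,60],[0,0,-25,0,60],[0,0,-20,0,60],[0,0,-14,0,60],[0,0,0,0,60],[0,0,0,0,60]]

```text
clock: 43.85
tool_pos: [0.3915, 0.3146, 0.064]
eef_rot: [0.658, 0.753, -0.001, -0.006]
contact_force: [0.0, 0.4, 0.2]
opening: 0.684
```

```bash
python3 - <<'E'
from h import *
s=pose()
im=snap('wrist','w32')
cv2.imwrite('pics/w32b.png',cv2.resize(im[100:400,140:500],(720,600)))
E
```

```text
t 43.85 tcp mm [391.5 314.6  64. ] jawaxis yaw 0.134 tilt [-0.01   0.006] F [0.  0.4 0.2] open 60.2 q [-0.84  0.84  0.13  2.07 -0.43  0.26 -0.2 ]
```

View pics/w32b.png

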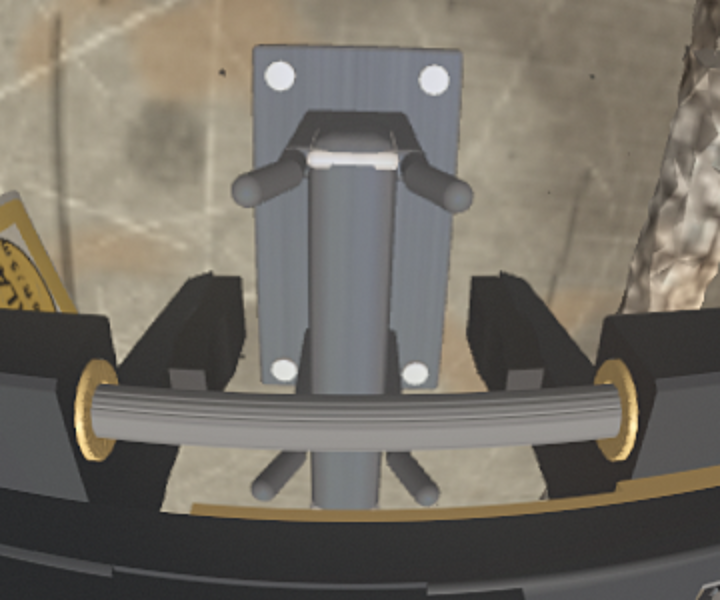

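Request:
drive_tool:
  series:
    - [[0,0,0,0,10],[0,0,0,0,10],[0,0,0,0,10],[0,0,0,0,10],[0,0,0,0,10],[0,0,0,0,10]]
  force: 50

```text
clock: 44.5
tool_pos: [0.3904, 0.3142, 0.063]
eef_rot: [0.658, 0.753, -0.002, -0.006]
contact_force: [-0.3, -0.1, 1.6]
opening: 0.196
```

```bash
python3 - <<'E'
from h import *
s=pose()
E
```

```text
t 44.5 tcp mm [390.4 314.2  63. ] jawaxis yaw 0.134 tilt [-0.012  0.005] F [-0.3 -0.1  1.6] open 17.3 q [-0.84  0.85  0.13  2.07 -0.43  0.26 -0.2 ]
```

Request:
drive_tool:
  series:
    - [[0,0,15,0,10],[0,0,25,0,10],[0,0,40,0,10],[0,0,40,0,10],[0,0,40,0,10],[0,0,40,0,10],[0,0,0,0,10]]

```text
clock: 45.2
tool_pos: [0.3931, 0.3156, 0.2673]
eef_rot: [0.658, 0.753, 0.003, -0.005]
contact_force: [1.0, 0.5, -2.1]
opening: 0.195
```

```bash
python3 - <<'E'
from h import *
s=pose()
im=snap('wrist','w33')
cv2.imwrite('pics/w33b.png',cv2.resize(im[100:400,140:500],(720,600)))
im=snap('scene','s33')
cv2.imwrite('pics/s33b.png',cv2.resize(im[130:330,200:467],(800,600)))
E
```

```text
t 45.2 tcp mm [393.1 315.6 267.3] jawaxis yaw 0.134 tilt [-0.004  0.011] F [ 1.   0.5 -2.1] open 17.2 q [-1.    0.52  0.38  1.91 -0.28  0.76 -0.33]
```

View pics/w33b.png

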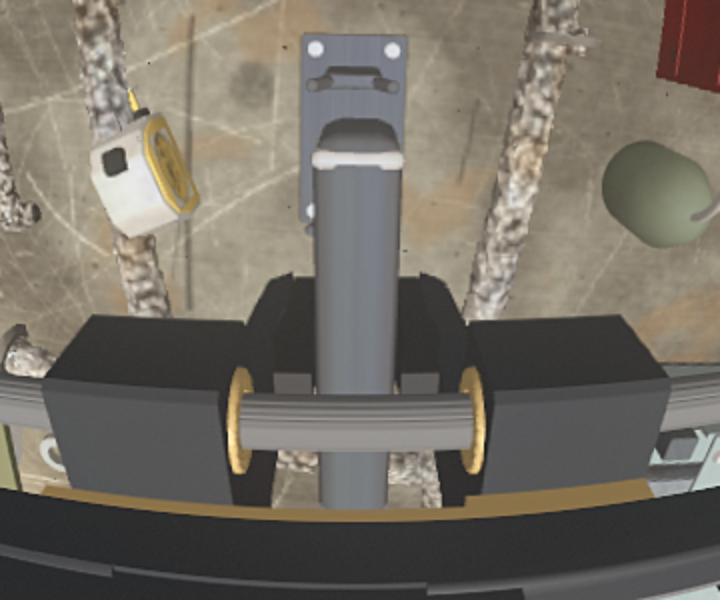

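View pics/s33b.png

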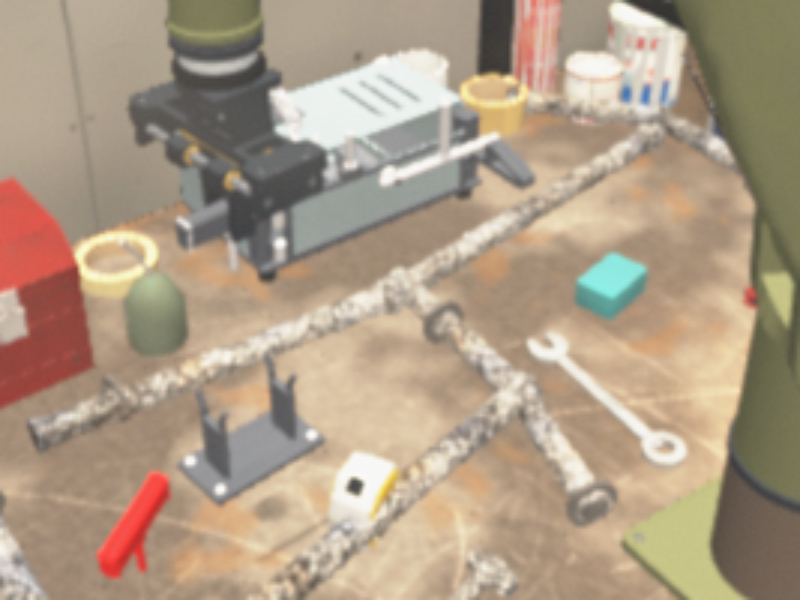

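```bash
python3 - <<'E'
from h import *
# use w33 pose: still the same pose
im=cv2.imread('pics/w33.png')
s=sensors.get_state();t=s['tool_pos']
for v in (175,177,183): print(v,(atz('wrist',(140+358/2,v),t[2]+.031)-t).round(4))
b=np.array([-np.sin(.134),np.cos(.134),0])
for L in(.048,.052,.056): print(L,proj('wrist',t+b*L+[0,0,.031]))
E
python3 -c "
import cv2
a=cv2.imread('pics/w33.png');cv2.imwrite('pics/w33c.png',cv2.resize(a[140:240,270:370],(600,600),interpolation=cv2.INTER_CUBIC))"
```

```text
175 [-0.0054  0.0489  0.031 ]
177 [-0.0053  0.0481  0.031 ]
183 [-0.005   0.0458  0.031 ]
0.048 [315.95542135 178.02387063]
0.052 [315.94277425 167.94207775]
0.056 [315.93116422 157.72840809]
```

View pics/w33c.png

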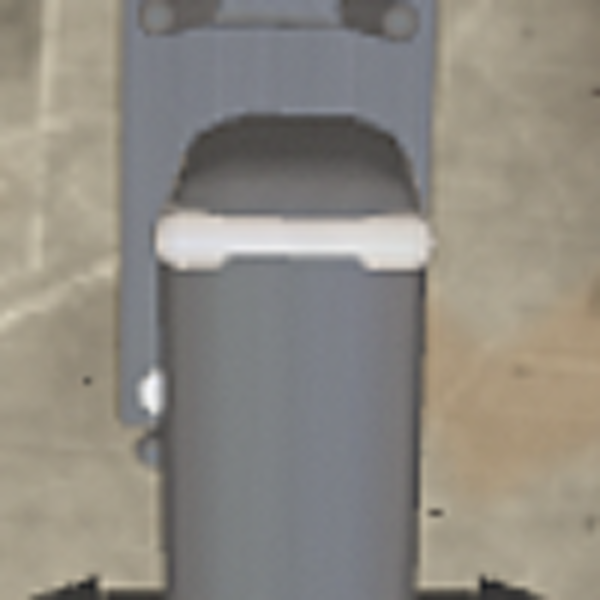

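Request:
drive_tool:
  series:
    - [[20,-35,3,-0.02,10],[24,-35,3,-0.02,10],[27,-35,3,-0.02,10],[27,-35,3,-0.02,10],[27,-35,3,-0.02,10],[27,-35,3,0,10],[27,-35,3,0,10],[27,-35,3,0,10],[27,-25,0,0,10],[0,0,0,0,10]]

```text
clock: 46.3
tool_pos: [0.6251, 0.003, 0.2843]
eef_rot: [0.698, 0.716, -0.004, -0.005]
contact_force: [-1.1, 0.2, -1.4]
opening: 0.202
```

```bash
cat > eye.py <<'E'
from h import *
import sys
s=pose()
im=snap('wrist',sys.argv[1])
cv2.imwrite('pics/'+sys.argv[1]+'b.png',cv2.resize(im,(800,500)))
for n,z in(('spring_eye',.155),('spring_seat',.155),('spring_pivot',.155),('anchor_post',.155)):
    print(n,[(np.round(d['at'],1),round(d['confidence'],2),(atz('wrist',d['at'],z)[:2]*1000).round(1)) for d in cams.mark_of('wrist',n)])
E
python3 eye.py w34
```

```text
t 46.3 tcp mm [625.1   3.  284.3] jawaxis yaw 0.027 tilt [-0.012  0.002] F [-1.1  0.2 -1.4] open 17.8 q [-0.28  0.67  0.38  1.51 -0.27  1.02  0.2 ]
spring_eye [(array([323.3,  92.4]), 0.61, array([622.8,  97.5]))]
spring_seat [(array([345.3, 105.7]), 0.62, array([642.2,  88. ]))]
spring_pivot [(array([466.3, 147.4]), 0.68, array([762.9,  59.1]))]
anchor_post [(array([305.8, 142.4]), 0.82, array([608.5,  54.3])), (array([317.5, 268.4]), 0.65, array([623.6, -73.3]))]
```

View pics/w34b.png

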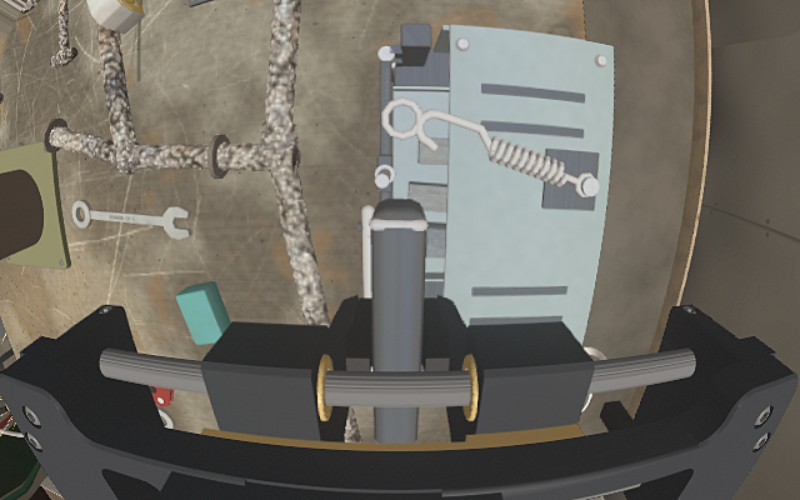

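Request:
drive_tool:
  series:
    - [[0,10,-15,0,10],[0,10,-15,0,10],[0,5,-10,0,10],[0,0,0,0,10],[0,0,0,0,10]]

```text
clock: 47.05
tool_pos: [0.6235, 0.0343, 0.2472]
eef_rot: [0.695, 0.719, -0.002, -0.006]
contact_force: [1.5, 0.2, -1.2]
opening: 0.201
```

```bash
python3 eye.py w35; python3 -c "
import cv2
a=cv2.imread('pics/w35.png');cv2.imwrite('pics/w35c.png',cv2.resize(a[50:200,280:480],(800,600),interpolation=cv2.INTER_CUBIC))"
```

```text
t 47.05 tcp mm [623.5  34.3 247.2] jawaxis yaw 0.035 tilt [-0.011  0.006] F [ 1.5  0.2 -1.2] open 17.7 q [-0.32  0.71  0.36  1.56 -0.3   0.93  0.18]
spring_eye [(array([323.1, 133.8]), 0.65, array([625.9,  88.1]))]
spring_seat [(array([348.2, 141.7]), 0.75, array([645.8,  82.7])), (array([321.1, 133.1]), 0.69, array([624.4,  88.6]))]
spring_pivot [(array([480.7, 192.6]), 0.76, array([767.8,  46.1]))]
anchor_post []
```

View pics/w35c.png

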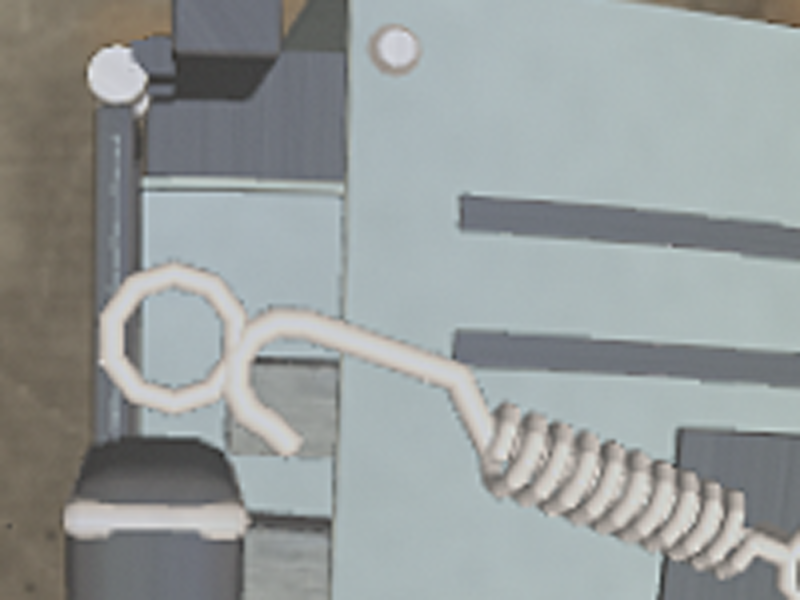

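```bash
python3 - <<'E'
from h import *
print(atz('wrist',(323,134.2),.155),'gate mid',atz('wrist',(309.5,105),.115),atz('wrist',(308.6,150),.115),'hinge top',atz('wrist',(309,68.5),.13))
E
```

```text
[0.62572429 0.08796618 0.155     ] gate mid [0.6131488  0.11060088 0.115     ] [0.61352725 0.06950133 0.115     ] hinge top [0.61227255 0.14202236 0.13      ]
```

Request:
drive_tool:
  series:
    - [[1,27,0,0,10],[1,27,0,0,10],[0,0,-20,0,10],[0,0,-20,0,10],[0,0,0,0,10],[0,0,0,0,10]]

```text
clock: 47.9
tool_pos: [0.6258, 0.0877, 0.2073]
eef_rot: [0.695, 0.719, -0.002, -0.006]
contact_force: [0.2, -0.6, -1.9]
opening: 0.199
```

```bash
python3 - <<'E'
from h import *
s=pose()
im=snap('wrist','w36')
cv2.imwrite('pics/w36b.png',cv2.resize(im[100:400,140:500],(720,600)))
im=snap('scene','s36')
cv2.imwrite('pics/s36b.png',cv2.resize(im[140:220,250:357],(800,600),interpolation=cv2.INTER_CUBIC))
t=s['tool_pos'];M=R.from_quat(s['eef_rot']).as_matrix()
tip=t+M[:,2]*.040
print('tip',tip, 'scene px of tip, eye est', proj('scene',tip),proj('scene',(.625,.088,.155)))
E
```

```text
t 47.9 tcp mm [625.8  87.7 207.3] jawaxis yaw 0.033 tilt [-0.011  0.006] F [ 0.2 -0.6 -1.9] open 17.5 q [-0.39  0.76  0.35  1.58 -0.32  0.86  0.11]
tip [0.62541047 0.08797488 0.16733535] scene px of tip, eye est [303.78200062 175.91498882] [303.9715475  179.13554347]
```

View pics/w36b.png

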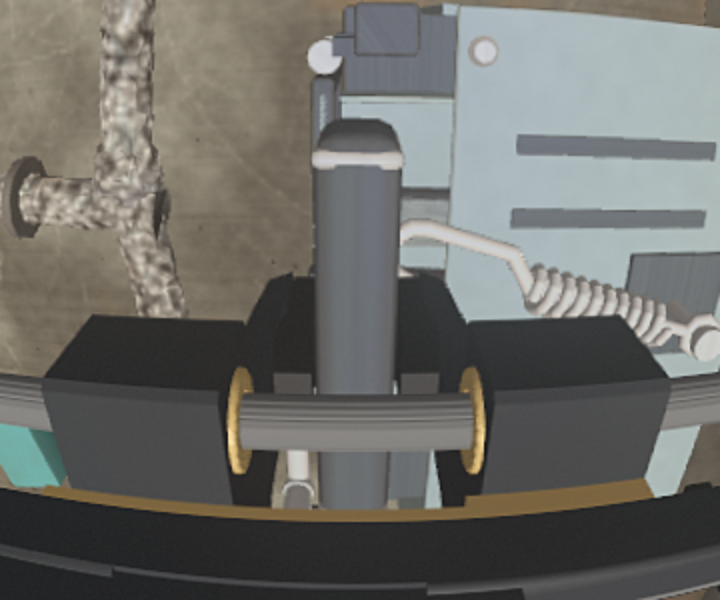

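View pics/s36b.png

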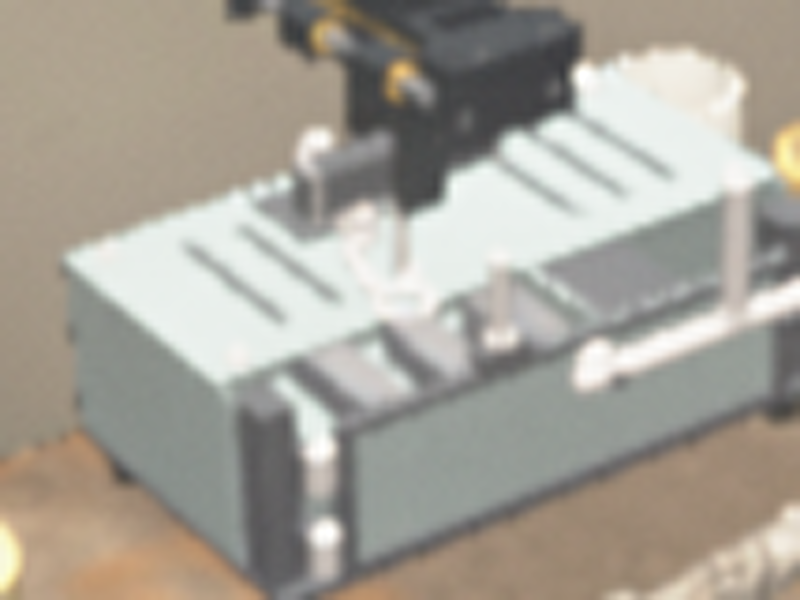

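Request:
drive_tool:
  series:
    - [[0,0,-7,0,10],[0,0,-7,0,10],[0,0,-7,0,10],[0,0,-7,0,10],[0,0,0,0,10],[0,0,0,0,10]]

```text
clock: 48.6
tool_pos: [0.6255, 0.0882, 0.1786]
eef_rot: [0.695, 0.719, -0.002, -0.006]
contact_force: [-0.3, 0.0, -2.0]
opening: 0.199
```

```bash
cat > sc.py <<'E'
from h import *
import sys
s=pose();n=sys.argv[1]
im=snap('scene',n)
cv2.imwrite('pics/'+n+'b.png',cv2.resize(im[140:220,250:357],(800,600),interpolation=cv2.INTER_CUBIC))
E
python3 sc.py s37
```

```text
t 48.6 tcp mm [625.5  88.2 178.6] jawaxis yaw 0.034 tilt [-0.011  0.006] F [-0.3  0.  -2. ] open 17.5 q [-0.38  0.8   0.33  1.61 -0.34  0.8   0.13]
```

View pics/s37b.png

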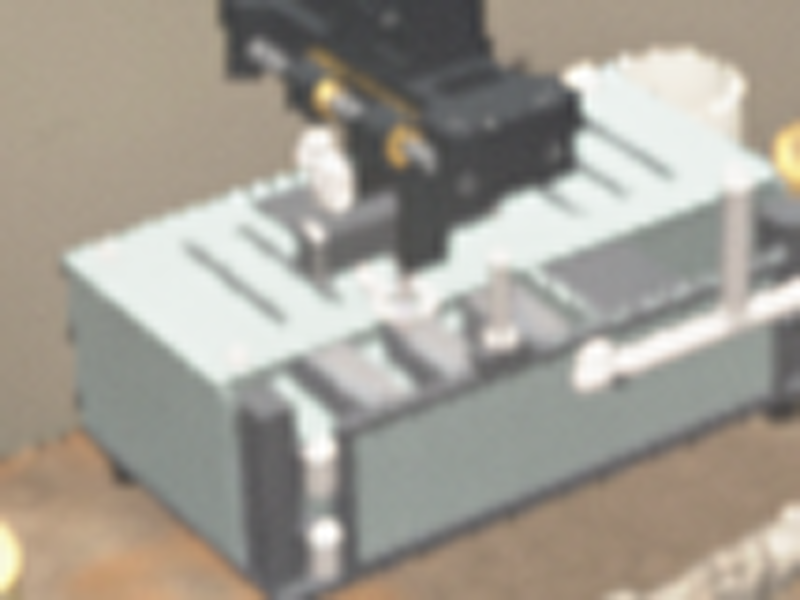

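Request:
drive_tool:
  series:
    - [[-8,2,0,0,10],[-9,3,0,0,10],[-9,2,0,0,10],[-9,3,0,0,10],[-9,2,0,0,10],[-8,3,0,0,10],[0,0,0,0,10],[0,0,0,0,10]]

```text
clock: 49.45
tool_pos: [0.5751, 0.103, 0.1796]
eef_rot: [0.695, 0.719, -0.0, -0.004]
contact_force: [5.4, -1.4, -2.5]
opening: 0.198
```

```bash
python3 sc.py s38; python3 eye.py w38;python3 -c "
import cv2
a=cv2.imread('pics/w38.png');cv2.imwrite('pics/w38c.png',cv2.resize(a[80:280,260:526],(798,600),interpolation=cv2.INTER_CUBIC))"
```

```text
t 49.45 tcp mm [575.1 103.  179.6] jawaxis yaw 0.034 tilt [-0.007  0.006] F [ 5.4 -1.4 -2.5] open 17.4 q [-0.44  0.74  0.32  1.76 -0.35  0.71  0.11]
t 49.5 tcp mm [575.2 102.9 179.6] jawaxis yaw 0.034 tilt [-0.007  0.006] F [ 7.  -0.4 -2.3] open 17.4 q [-0.44  0.74  0.32  1.76 -0.35  0.71  0.11]
spring_eye []
spring_seat [(array([362.4, 249.6]), 0.89, array([603.7,  93.3]))]
spring_pivot []
anchor_post []
```

View pics/s38b.png

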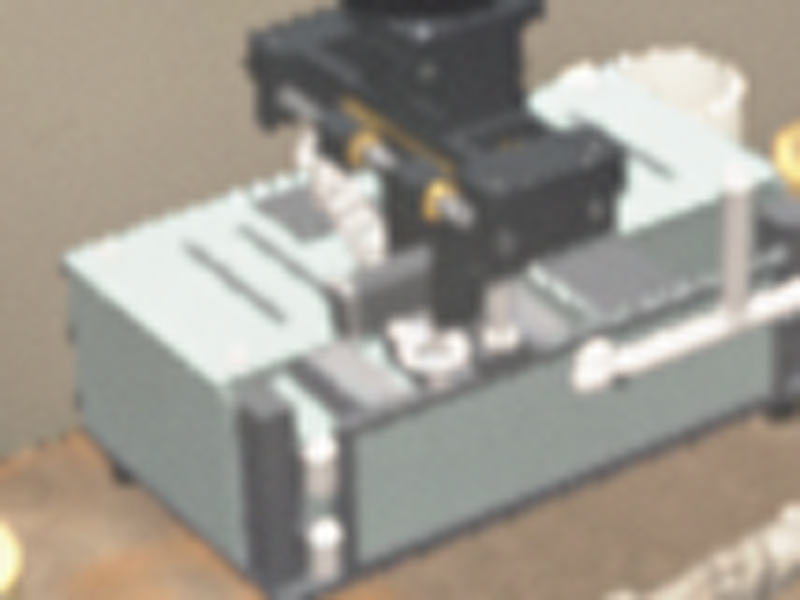

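View pics/w38c.png

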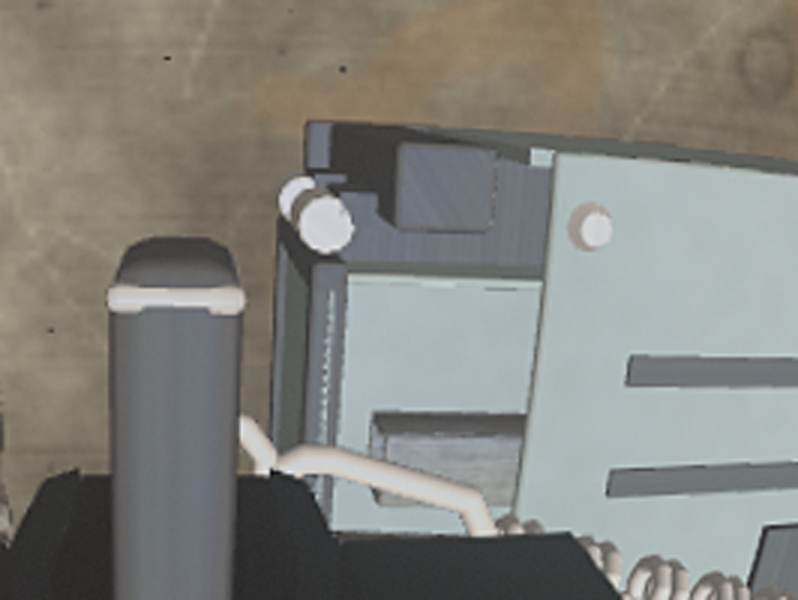

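Request:
drive_tool:
  series:
    - [[-5,-4,0,0,10],[-3,-5,0,0,10],[-1,-5,0,0,10],[-1,-7,0,0,10],[-1,-7,0,0,10],[-1,-7,0,0,10],[-1,-7,0,0,10],[0,0,0,0,10],[0,0,0,0,10]]

```text
clock: 50.65
tool_pos: [0.563, 0.0613, 0.1797]
eef_rot: [0.695, 0.719, 0.0, -0.004]
contact_force: [6.2, -0.2, -1.4]
opening: 0.197
```

```bash
python3 sc.py s39; python3 eye.py w39;python3 -c "
import cv2
a=cv2.imread('pics/w39.png');cv2.imwrite('pics/w39c.png',cv2.resize(a[80:280,260:526],(798,600),interpolation=cv2.INTER_CUBIC))"
```

```text
t 50.65 tcp mm [563.   61.3 179.7] jawaxis yaw 0.034 tilt [-0.005  0.007] F [ 6.2 -0.2 -1.4] open 17.3 q [-0.37  0.71  0.31  1.82 -0.34  0.67  0.18]
t 50.7 tcp mm [563.   61.5 179.7] jawaxis yaw 0.034 tilt [-0.005  0.007] F [ 7.2 -0.9 -1.5] open 17.5 q [-0.37  0.71  0.31  1.82 -0.34  0.67  0.18]
spring_eye [(array([330.8, 232.7]), 0.93, array([571.1,  63. ]))]
spring_seat [(array([362.8, 239.8]), 0.8, array([591.1,  58.8]))]
spring_pivot [(array([568. , 250.9]), 0.56, array([768.4,  46.8]))]
anchor_post [(array([395.7, 260.1]), 0.9, array([614.1,  44.8])), (array([440.8, 220.5]), 0.56, array([640.5,  72.7]))]
```

View pics/s39b.png

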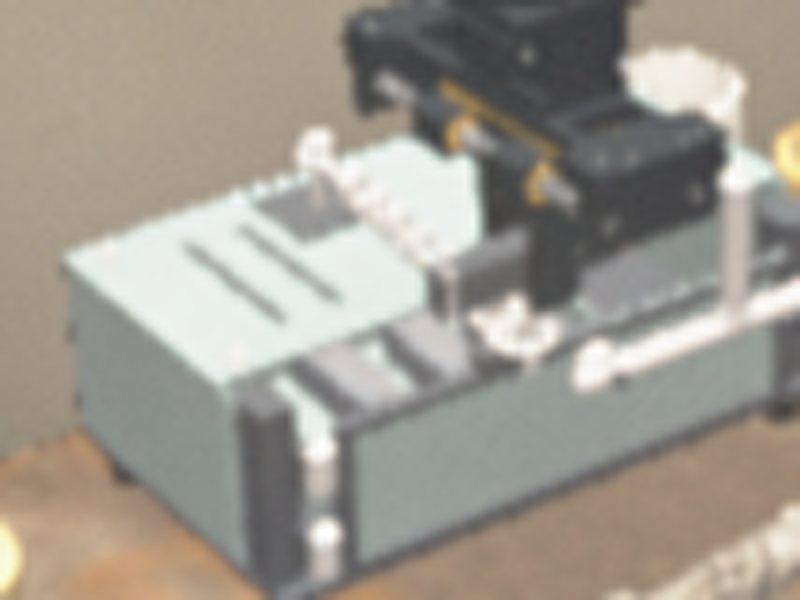

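View pics/w39c.png

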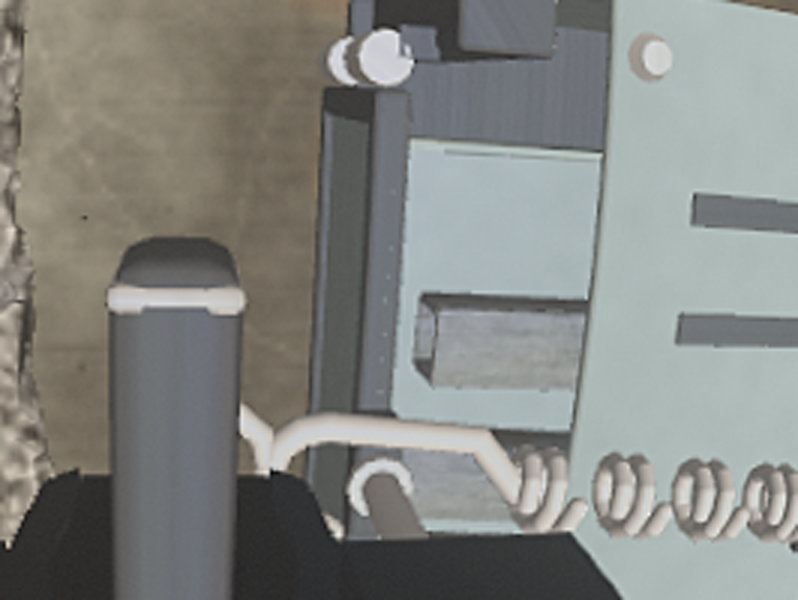

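Request:
drive_tool:
  series:
    - [[0,-5,0,0,10],[0,-5,0,0,10],[0,-4,0,0,10],[0,-3,0,0,10],[0,0,0,0,10],[0,0,0,0,10]]

```text
clock: 51.55
tool_pos: [0.563, 0.0449, 0.1797]
eef_rot: [0.695, 0.719, 0.001, -0.004]
contact_force: [6.2, -0.7, -1.7]
opening: 0.2
```

```bash
python3 sc.py s40; python3 eye.py w40;python3 -c "
import cv2
a=cv2.imread('pics/w40.png');cv2.imwrite('pics/w40c.png',cv2.resize(a[80:280,260:526],(798,600),interpolation=cv2.INTER_CUBIC))"
```

```text
t 51.55 tcp mm [563.   44.9 179.7] jawaxis yaw 0.034 tilt [-0.005  0.007] F [ 6.2 -0.7 -1.7] open 17.6 q [-0.33  0.71  0.31  1.82 -0.34  0.66  0.2 ]
t 51.6 tcp mm [563.   44.9 179.6] jawaxis yaw 0.034 tilt [-0.005  0.007] F [ 7.2 -0.  -1.2] open 17.2 q [-0.34  0.71  0.31  1.82 -0.34  0.66  0.2 ]
spring_eye [(array([332. , 230.6]), 0.58, array([571.8,  47.8]))]
spring_seat [(array([398., 235.]), 0.65, array([613.2,  45.9])), (array([441.2, 225.3]), 0.54, array([641.4,  52.8]))]
spring_pivot [(array([575.1, 230.9]), 0.65, array([770. ,  47.9]))]
anchor_post [(array([396.1, 237.3]), 0.67, array([612.2,  44.3]))]
```

View pics/s40b.png

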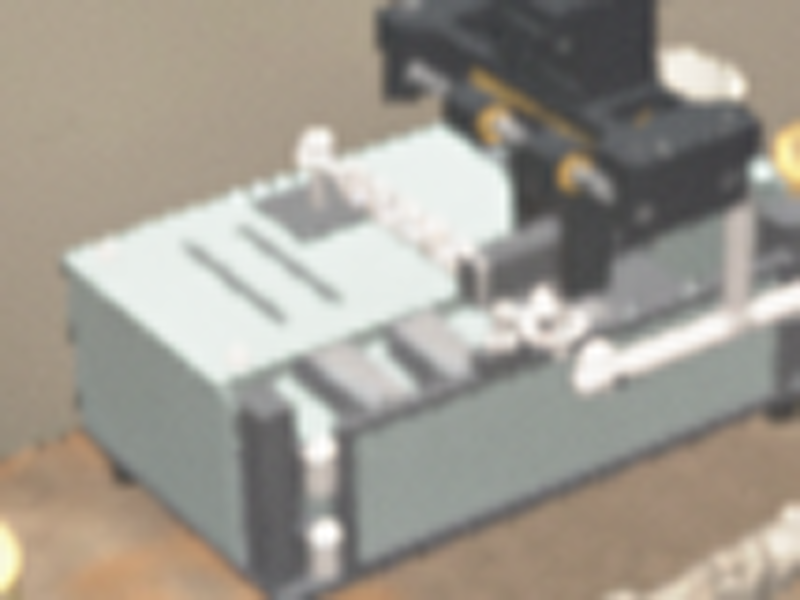

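View pics/w40c.png

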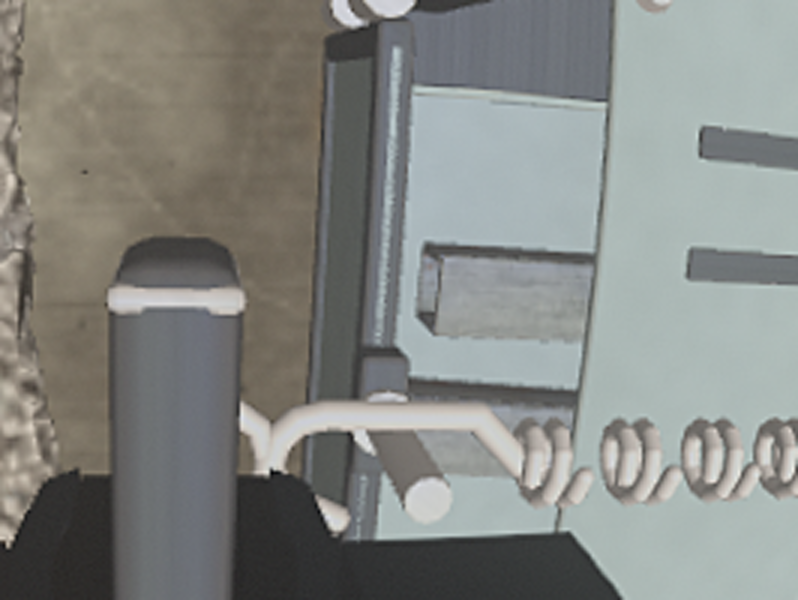

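Request:
drive_tool:
  series:
    - [[4,0,0,0,10],[4,0,0,0,10],[4,0,0,0,10],[4,0,0,0,10],[4,0,0,0,10],[3,0,0,0,10],[0,0,0,0,10],[0,0,0,0,10]]

```text
clock: 52.65
tool_pos: [0.5835, 0.0444, 0.1789]
eef_rot: [0.695, 0.719, -0.002, -0.006]
contact_force: [4.8, 0.8, -1.6]
opening: 0.195
```

```bash
python3 sc.py s41; python3 eye.py w41;python3 -c "
import cv2
a=cv2.imread('pics/w41.png');cv2.imwrite('pics/w41c.png',cv2.resize(a[80:280,260:526],(798,600),interpolation=cv2.INTER_CUBIC))"
```

```text
t 52.65 tcp mm [583.5  44.4 178.9] jawaxis yaw 0.034 tilt [-0.011  0.006] F [ 4.8  0.8 -1.6] open 17.2 q [-0.33  0.74  0.31  1.75 -0.33  0.71  0.2 ]
t 52.7 tcp mm [583.4  44.4 178.9] jawaxis yaw 0.034 tilt [-0.011  0.006] F [ 3.6 -0.2 -1.8] open 17.3 q [-0.33  0.74  0.31  1.75 -0.33  0.71  0.2 ]
spring_eye []
spring_seat [(array([365.6, 231.1]), 0.55, array([612.5,  47.7]))]
spring_pivot [(array([558.3, 229.8]), 0.94, array([766.5,  49. ]))]
anchor_post [(array([366.1, 236.5]), 0.55, array([613.2,  44.1]))]
```

View pics/s41b.png

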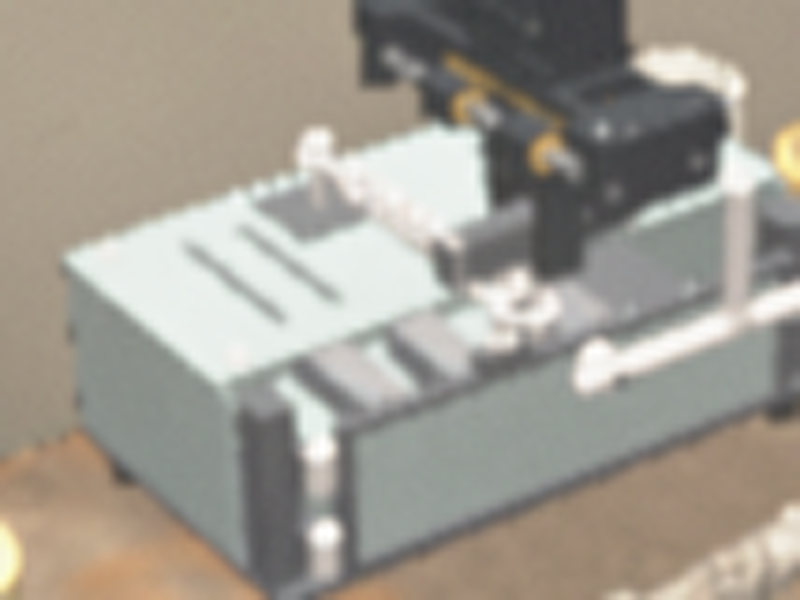

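View pics/w41c.png

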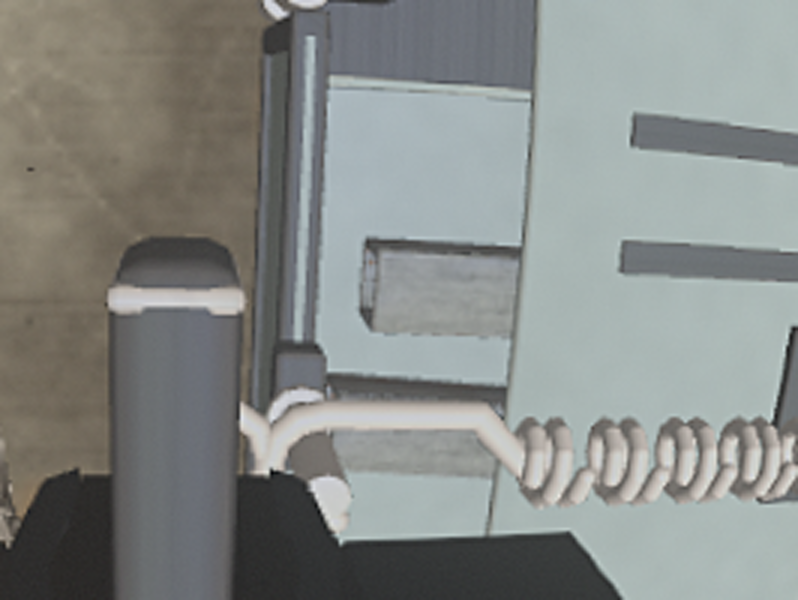

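Request:
drive_tool:
  series:
    - [[3,0,0,0,10],[3,0,0,0,10],[2,0,0,0,10],[0,0,0,0,10],[0,0,0,0,10],[0,0,0,0,10]]

```text
clock: 53.55
tool_pos: [0.5911, 0.0442, 0.1787]
eef_rot: [0.695, 0.719, -0.002, -0.006]
contact_force: [0.0, -0.0, -1.3]
opening: 0.201
```

```bash
python3 sc.py s42; for i in 1 2 3 4; do python3 eye.py w42|head -1;done;python3 -c "
import cv2
a=cv2.imread('pics/w42.png');cv2.imwrite('pics/w42c.png',cv2.resize(a[80:280,260:526],(798,600),interpolation=cv2.INTER_CUBIC))"
```

```text
t 53.55 tcp mm [591.1  44.2 178.7] jawaxis yaw 0.034 tilt [-0.012  0.006] F [ 0.  -0.  -1.3] open 17.7 q [-0.32  0.75  0.31  1.73 -0.33  0.73  0.2 ]
t 53.6 tcp mm [591.2  44.2 178.8] jawaxis yaw 0.034 tilt [-0.012  0.006] F [ 0.7 -0.  -1.3] open 17.5 q [-0.32  0.75  0.31  1.73 -0.33  0.73  0.2 ]
t 53.85 tcp mm [591.5  44.3 178.9] jawaxis yaw 0.034 tilt [-0.011  0.006] F [ 0.8 -0.3 -1.1] open 17.5 q [-0.32  0.75  0.31  1.73 -0.33  0.73  0.2 ]
t 54.1 tcp mm [591.6  44.2 178.9] jawaxis yaw 0.034 tilt [-0.011  0.006] F [ 0.4 -0.2 -1.4] open 17.6 q [-0.32  0.75  0.31  1.73 -0.33  0.73  0.2 ]
t 54.35 tcp mm [591.6  44.3 178.9] jawaxis yaw 0.034 tilt [-0.011  0.006] F [ 1.2  0.3 -1.5] open 17.4 q [-0.32  0.75  0.31  1.73 -0.33  0.73  0.2 ]
```

View pics/w42c.png

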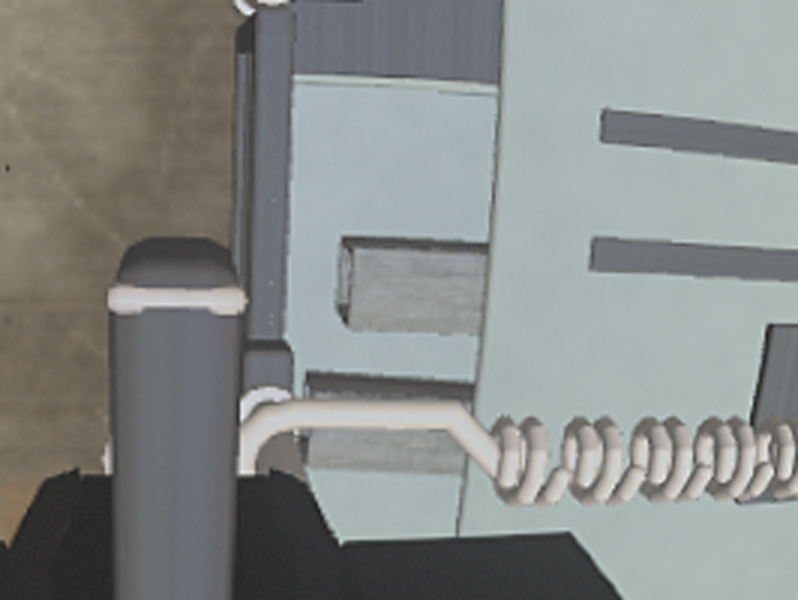

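View pics/s42b.png

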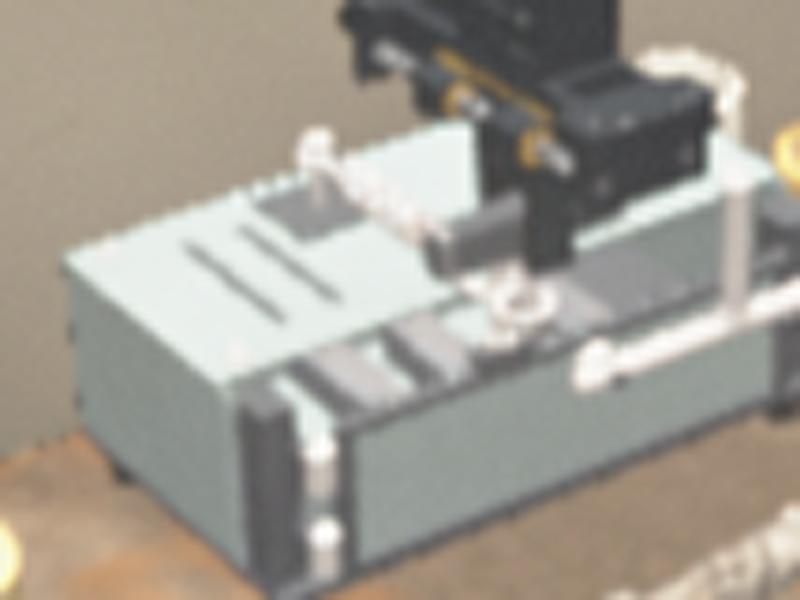

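Request:
drive_tool:
  series:
    - [[0,0,8,0,10],[0,0,8,0,10],[0,0,10,0,10],[0,0,15,0,10],[0,0,30,0,10],[0,0,35,0,10],[0,-30,0,0,10],[0,-30,0,0,10],[0,0,0,0,10]]

```text
clock: 55.5
tool_pos: [0.5914, -0.0221, 0.2868]
eef_rot: [0.698, 0.716, -0.002, -0.004]
contact_force: [0.2, -0.9, -1.1]
opening: 0.196
```

```bash
python3 sc.py s43; python3 eye.py w43;python3 -c "
import cv2
a=cv2.imread('pics/w43.png');cv2.imwrite('pics/w43c.png',cv2.resize(a[50:250,260:526],(798,600),interpolation=cv2.INTER_CUBIC))"
```

```text
t 55.5 tcp mm [591.4 -22.1 286.8] jawaxis yaw 0.026 tilt [-0.009  0.002] F [ 0.2 -0.9 -1.1] open 17.3 q [-0.25  0.62  0.38  1.62 -0.26  0.96  0.24]
t 55.55 tcp mm [591.5 -18.9 286.2] jawaxis yaw 0.029 tilt [-0.009  0.005] F [ 0.1  1.  -2. ] open 17.5 q [-0.26  0.62  0.37  1.62 -0.27  0.96  0.24]
spring_eye [(array([326.9, 118.4]), 0.87, array([596.7,  50.4])), (array([343.4, 120.6]), 0.26, array([611.5,  49. ]))]
spring_seat [(array([346.5, 120.4]), 0.72, array([614.1,  50.1]))]
spring_pivot [(array([494.5, 130.8]), 0.64, array([764.2,  53.6]))]
anchor_post [(array([345.1, 124.7]), 0.82, array([612.9,  46.3]))]
```

View pics/w43c.png

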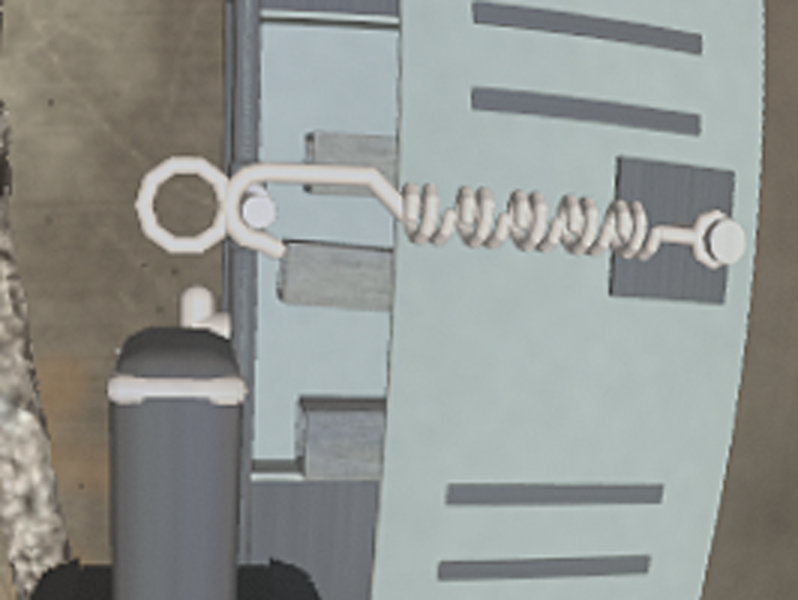

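Request:
drive_tool:
  series:
    - [[-24,35,0,0.02,10],[-24,35,0,0.02,10],[-24,35,0,0.02,10],[-24,35,-5,0.02,10],[-24,35,-5,0.02,10],[-24,35,-5,0,10],[-24,35,-5,0,10],[-20,35,0,0,10],[-11,35,0,0,10],[0,18,0,0,10]]

```text
clock: 56.8
tool_pos: [0.3894, 0.3219, 0.2648]
eef_rot: [0.655, 0.755, -0.002, -0.007]
contact_force: [0.8, -0.5, -2.1]
opening: 0.201
```

Request:
drive_tool:
  series:
    - [[0,0,0,0,10],[0,0,0,0,10]]

```text
clock: 57.0
tool_pos: [0.3923, 0.3171, 0.2648]
eef_rot: [0.658, 0.753, -0.002, -0.006]
contact_force: [0.1, -1.3, -2.2]
opening: 0.199
```

```bash
python3 - <<'E'
from h import *
s=pose()
im=snap('wrist','w44')
cv2.imwrite('pics/w44b.png',cv2.resize(im[100:400,140:500],(720,600)))
E
```

```text
t 57.0 tcp mm [392.3 317.1 264.8] jawaxis yaw 0.135 tilt [-0.011  0.004] F [ 0.1 -1.3 -2.2] open 17.5 q [-1.    0.52  0.37  1.9  -0.28  0.77 -0.34]
```

View pics/w44b.png

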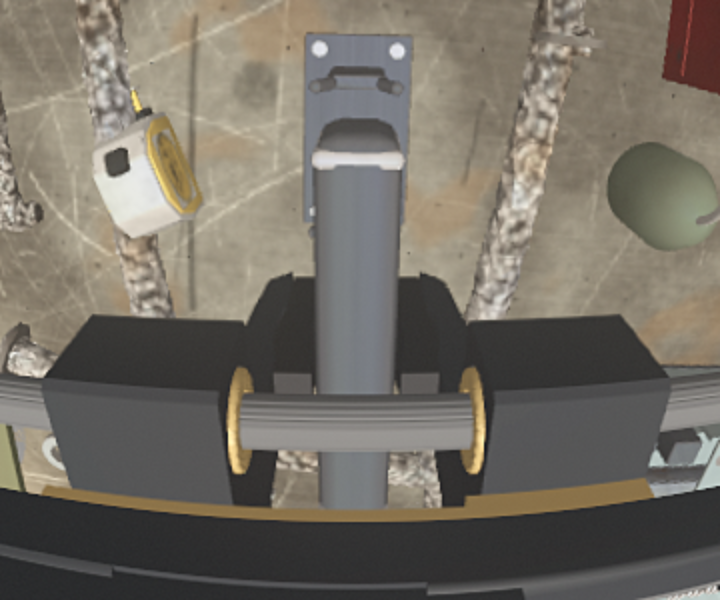

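Request:
drive_tool:
  series:
    - [[-2,-3,-25,0,10],[0,0,-35,0,10],[0,0,-35,0,10],[0,0,-35,0,10],[0,0,-28,0,10],[0,0,0,0,10],[0,0,0,0,10]]

```text
clock: 57.75
tool_pos: [0.3913, 0.3131, 0.1074]
eef_rot: [0.659, 0.752, -0.002, -0.006]
contact_force: [-0.8, -0.2, -1.1]
opening: 0.198
```

```bash
python3 - <<'E'
from h import *
s=pose()
im=snap('wrist','w45')
cv2.imwrite('pics/w45b.png',cv2.resize(im[100:400,140:500],(720,600)))
E
```

```text
t 57.75 tcp mm [391.3 313.1 107.4] jawaxis yaw 0.132 tilt [-0.011  0.004] F [-0.8 -0.2 -1.1] open 17.5 q [-0.88  0.77  0.19  2.05 -0.42  0.37 -0.21]
```

View pics/w45b.png

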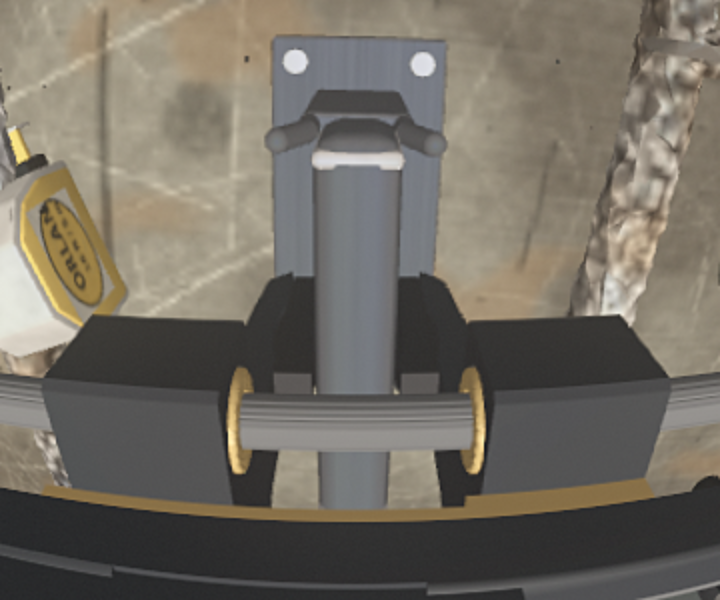

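Aligned between the forks. Lower to the original height, shifting -1, +1.

Request:
drive_tool:
  series:
    - [[-1,1,-10,0,10],[0,0,-12,0,10],[0,0,-11,0,10],[0,0,-9,0,10],[0,0,-2,0,10],[0,0,0,0,10],[0,0,0,0,10]]

```text
clock: 58.5
tool_pos: [0.3893, 0.3151, 0.0629]
eef_rot: [0.658, 0.753, -0.002, -0.006]
contact_force: [-1.3, -1.0, 4.1]
opening: 0.196
```

```bash
python3 - <<'E'
from h import *
s=pose()
im=snap('wrist','w46')
cv2.imwrite('pics/w46b.png',cv2.resize(im[100:400,140:500],(720,600)))
E
```

```text
t 58.5 tcp mm [389.3 315.1  62.9] jawaxis yaw 0.134 tilt [-0.012  0.005] F [-1.3 -1.   4.1] open 17.3 q [-0.84  0.85  0.13  2.07 -0.44  0.26 -0.19]
```

View pics/w46b.png

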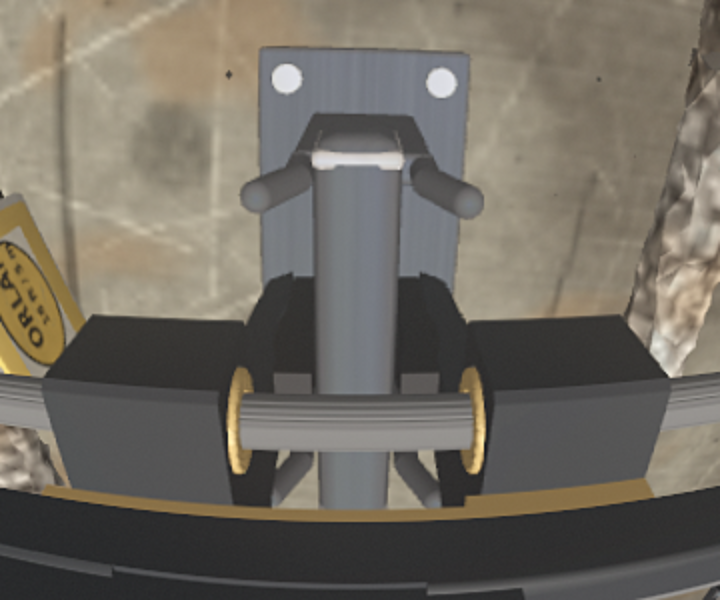

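Seated (4 N upward contact). Release, go up and check.

Request:
drive_tool:
  series:
    - [[0,0,0,0,40],[0,0,0,0,56],[0,0,0,0,56],[0,0,0,0,56],[0,0,25,0,56],[0,0,35,0,56],[0,0,40,0,56],[0,0,40,0,56],[0,-20,40,0,56],[0,-10,30,0,56]]

```text
clock: 59.55
tool_pos: [0.3899, 0.284, 0.2751]
eef_rot: [0.659, 0.753, -0.001, -0.006]
contact_force: [-0.3, 0.2, -0.3]
opening: 0.631
```

```bash
python3 - <<'E'
from h import *
s=pose()
im=snap('wrist','w47')
cv2.imwrite('pics/w47b.png',cv2.resize(im,(800,500)))
im=snap('top','t47');cv2.imwrite('pics/t47b.png',cv2.resize(im[110:290,190:430],(800,600)))
im=snap('scene','s47');cv2.imwrite('pics/s47b.png',cv2.resize(im[130:330,200:467],(800,600)))
E
```

```text
t 59.55 tcp mm [389.9 284.  275.1] jawaxis yaw 0.133 tilt [-0.01   0.006] F [-0.3  0.2 -0.3] open 55.6 q [-0.97  0.48  0.39  1.95 -0.27  0.77 -0.29]
```

View pics/w47b.png

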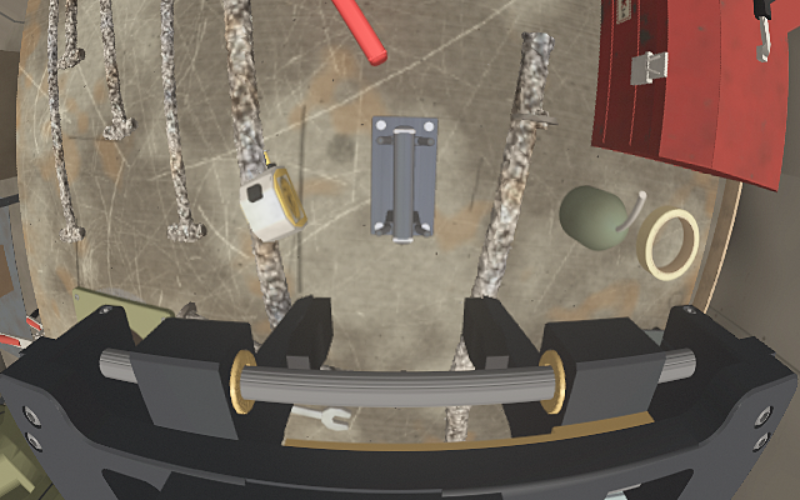

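View pics/s47b.png

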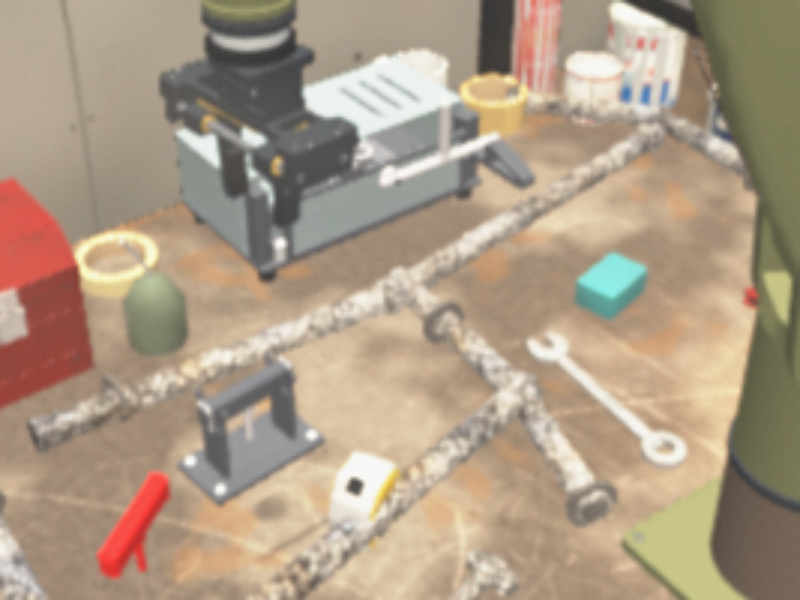

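View pics/t47b.png

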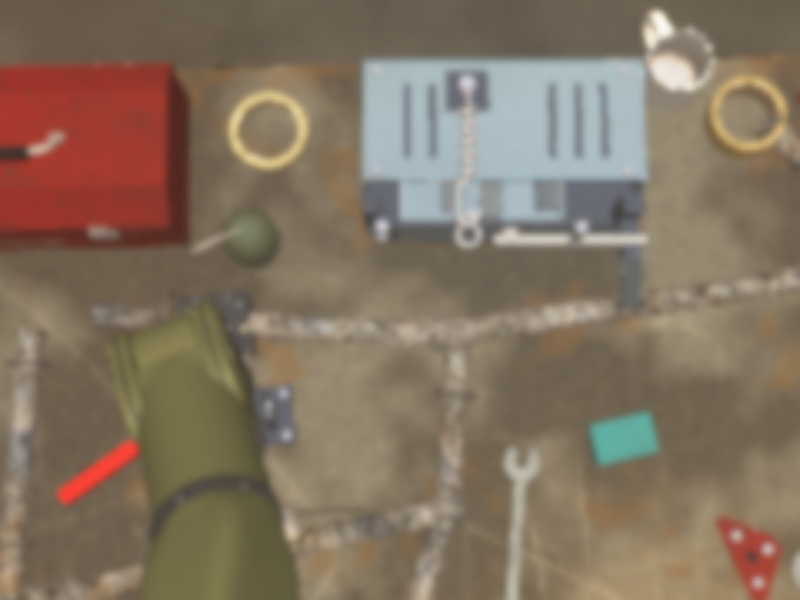

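```bash
python3 -c "
from h import *
pose();print(r.finish_job())"
```

```text
t 59.7 tcp mm [390.5 285.3 274.5] jawaxis yaw 0.133 tilt [-0.008  0.008] F [-0.7 -0.3 -0.5] open 56.1 q [-0.97  0.48  0.39  1.95 -0.28  0.76 -0.29]
the job is handed in; nothing more can be done
None
```

The job is done and handed in at 59.7 s on the robot's clock; the hand-in gave no verdict. I opened the gate by its latch stub and laid all three offcuts in the tray. Then I shut the gate until the bar dropped behind its catch, hooked the spring on the post with the dark puller and hung the puller back in its stand.

**Last checks**
- **Gate and latch:** a wrist picture from the starting viewpoint shows them exactly as at the start, shut and down.
- **Spring:** the hook sits round the post, and the force on the puller fell to about 0 N before I lifted the pin out.
- **Puller:** the bar lies in both forks, and I let go within about 1.5 mm of the position where I had gripped it.
- **Tubes and bystanders:** parts of all three tubes show in the tray, the rest hidden under the roof. The oiler and plastic box look unmoved. I did not measure tubes or bystanders again at the end.

**What went wrong on the way**
- The first grasp of one 120 mm tube missed; it stopped about 26 mm above the bench. The second held.
- That tube first lay partly over the tray's outer wall, so I gripped it again and moved it 16 mm towards the gate.
- Position estimates of the post and the spring eye differed by up to about 10 mm between views. I confirmed the pin's place over the eye in the scene camera before lowering it.

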